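Close a gearcase: hood off, cover slid onto its dowels, pressed home and held

TASK

Lift the orange dust hood off the gearcase and set it down upright on the blue mat without dropping it. Then take the black cover, line it up with the case, lay it flat on the tips of the two dowel pins a few millimetres out of register and slide it until it drops over them, and press it down against the bearing springs until its flange is fully home on the case. Finish while still gripping the cover and holding it pressed home, ready for a mate to put in the screws; leave the oil bottle, the screw bin and the screwdriver alone.

Things in the scene. Friction and masses are not known exactly. Their poses are not given: they have to be found in the camera images.
- gearcase: Open aluminium gearcase, oblong with round ends, 194 mm (its x) by 124 mm (its y), fixed on a dark fixture plate 250 x 160 x 14 mm. Never moves. Origin: centre of the fixture's underside, on the bench. Flat joint face: a rim 20 mm wide, 80 mm above the bench, with two dowel pins (see pin_a, pin_b) and two spring-loaded bearings (see bearing_a).
- case_face (a point): Centre of the gearcase's outline at the level of its joint face, 80 mm above the bench; axes as the gearcase.
- pin_a (a point): Tip of the steel dowel pin at (x, y) = (+70.4, +35.4) mm in the gearcase frame. 10 mm in diameter, standing 10 mm above the joint face (tip 90 mm above the bench); the top 2 mm are bevelled to a 6 mm flat.
- pin_b (a point): Tip of the other, equal dowel pin, at (-70.4, -35.4) mm in the gearcase frame.
- bearing_a (a joint): Downward travel (m) of the bearing at (+35, 0) mm in the gearcase frame; 0 = up, 42 mm across, standing 4.5 mm above the joint face on a spring. Its twin stands at (-35, 0). To push both flush (0.0045) takes about 17 N, of which the cover's weight gives 6; they push the cover back up when it is let go.
- cover: Loose cast cover, black, same outline as the gearcase, 194 x 124 mm (long along its x), about 0.6 kg, flat on the bench, right way up. Origin: centre of its flat underside. Flange 15 mm thick; two bosses 48 mm across at x = +35, -35 mm, tops 22 mm above the underside. Underside 10 mm above the case face when on the pin tips, 3 to 4 mm when dropped over the pins, 0 when home.
- cover_lug (a point): Where to grip the cover: in the upright bare-metal lug at its middle, 45 mm above the underside and 10 mm below the lug's top. The lug is 50 mm along the cover's x and 24 mm thick along its y; pinch it across y from above. Axes as the cover.
- hole_a (a point): Mouth of a blind dowel hole in the cover's underside, not visible from above: 12.5 mm in diameter, 11 mm deep, at (+70.4, +35.4) mm in the cover frame. It fits pin_a or, with the cover half a turn round, pin_b: either way will do.
- hole_b (a point): Mouth of the other, equal blind dowel hole, at (-70.4, -35.4) mm in the cover frame.
- dust_hood: Loose orange plastic hood, 0.35 kg, an upside-down tub of oblong round-ended outline 210 mm (its x) by 140 mm (its y), 60 mm high, walls 4 mm. Origin: centre of its rim (lowest edge). At the start it sits over the open case, aligned with it, its rim 12 mm below the joint face, 4 mm play all round; it comes off straight up, and 40 mm of lift clears the pins.
- hood_handle (a point): Middle of the hood's black bar handle, 95 mm above the rim. The bar is 12 mm thick and 90 mm long along the hood's x, with 29 mm free below it: pinch it across the hood's y from above. Axes as the hood.
- mat: Fixed blue clean-parts mat on the bench, 240 mm (its x) by 180 mm (its y), 3 mm thick. Origin: centre of its underside. The hood goes here.
- oil_bottle: Bystander: white bottle with a red cap, 48 mm in diameter, 130 mm high, upright. Origin: centre of its base.
- screw_bin: Bystander: open blue bin of screws, 100 x 130 x 50 mm. Origin: centre of its base.
- driver: Bystander: screwdriver with a red handle lying on the bench, about 200 mm long along its x. Origin: on its underside, near the middle.
There are look-alikes about, which are no part of the job. Of the things like the cover, leave any that is yellow; of the rest the larger one is meant.

How it is judged:
On the way, in this order (a step that is already met when the one before it is completed fails the run):
1. the hood stands upright on the mat, let go and still (horizontal distance between dust_hood and mat below 0.05 m and height (world z) of dust_hood below 0.008 m and angle between dust_hood's own z axis and vertical below 0.06 rad and contact force between the fingers and dust_hood below 0.1 N and linear speed of dust_hood below 0.02 m/s), for 0.2 s.
2. the cover, held in the fingers, lies on the dowel tips, not yet dropped over them (contact force between cover and gearcase above 0.5 N and contact force between the fingers and cover above 1 N and horizontal distance between cover and case_face below 0.03 m and z of cover in the frame of case_face between 0.0075 and 0.014 m and angle between cover's own z axis and vertical below 0.08 rad), for 0.1 s.
3. still held, the cover has dropped over both pins (contact force between the fingers and cover above 1 N and horizontal distance between cover and case_face below 0.003 m and angle between the x axis of cover and the x axis of gearcase, either way round below 0.04 rad and z of cover in the frame of case_face below 0.006 m and angle between cover's own z axis and vertical below 0.05 rad), for 0.1 s.
At the end, for the whole second after the job is handed in: Fingers still hold the cover (over 2 N) pressed home: within 1.2 mm of the case face, 3 mm of centre, 0.04 rad of the case yaw (either way round), level within 0.02 rad. The hood stands upright, free and still on the mat, within 50 mm of its centre (z of cover in the frame of case_face below 0.0012 m and angle between cover's own z axis and vertical below 0.02 rad and horizontal distance between cover and case_face below 0.003 m and angle between the x axis of cover and the x axis of gearcase, either way round below 0.04 rad and contact force between the fingers and cover above 2 N and linear speed of each of cover, dust_hood below 0.02 m/s and horizontal distance between dust_hood and mat below 0.05 m and height (world z) of dust_hood below 0.008 m and angle between dust_hood's own z axis and vertical below 0.06 rad and contact force between the arm and dust_hood below 0.1 N); the arm keeps its last pose, push and grip.
It fails at once if the hood is dropped (contact force between the fingers and dust_hood below 0.01 N and linear speed of dust_hood above 0.4 m/s).
It fails at once if the oil bottle, screw bin or screwdriver is disturbed (distance of any of oil_bottle, screw_bin, driver from where it was at the start of the episode above 0.03 m).
It also fails if it takes over 66 s, if anything falls off the work surface, if the arm or the gripper's body presses on something with over 40 N, if the wrist force passes 120 N, or if a joint passes its speed limit or range.

ROBOT

A 6-joint arm with a two-finger parallel gripper is mounted at the origin on the work surface. World frame = base frame: x ahead of the robot, y to its left, z up, the work surface at z = 0. Lengths are in m, angles in rad, forces in N, time in s.
With the tool pointing down it reaches from about 0.375 to 0.975 m from the base axis. Payload 3.8 kg.
Tool frame: the origin (TCP) lies on the centre line of the jaws, within the pads' length; the fingertips stand 14 mm ahead of it and the grasp point (between the pads) lies 5 mm behind it; x points along the fingers, y is the direction in which the jaws open and shut, and the axes are right-handed (so a half turn about x gives the same grasp; the last joint's range is limited). The gripper opens to 85 mm and grips with 20 to 120 N. Pads are 22 mm wide; open, the fingers measure 114 mm over their backs; the gripper's body (76 mm by 85 mm) begins 54 mm behind the grasp point. The pads swing forward as they close: fully open they stand 13 mm farther back than shut.
Start: joints at [-1.244, 0.264, 1.604, -0, 1.274, -0.037], TCP at [0.24, -0.631, 0.225] pointing down, gripper open.
Joint ranges: [-2.63, 2.63], [-0.94, 2.18], [0.31, 2.57], [-1.31, 4.45], [0, 2.66], [-2.55, 2.55]. Speed limits (rad/s): [2.57, 2.57, 3.14, 3.14, 3.14, 3.14].

INTERFACE

Orientations are given as a rotation vector (axis times angle).
In Python, from workcell import bot gives the robot as it stands.
- The arm moves only by the shell command python3 -m creep 'ROWS' [FORCE]. ROWS is JSON, a list of rows, each an object with "grip": the finger opening in cm, from 0 to 8.54; "dp": the shift along the tool's x, y, z in cm, a list of three; "rotation": the turn, a rotation vector about the tool's x, y, z in rad, a list of three. A call has 1 to 5 rows; each row is the pose to reach, as a shift and turn from the pose commanded when the call began, along the tool's axes at that moment; what a row does not reach only later rows make up. A row lasts 1/12 s, in which the tool goes at most 41.7 mm and 7.16 degrees, less where a joint would pass 70% of its speed; a pose out of reach is approached as far as the arm can. A call with a gripper value outside its range is refused whole. The fingers move at their own pace and stop on an object; FORCE is the grip in N (left out, the last holds). Time passes only in rows, so rows that repeat a pose let the fingers close. It gives the time, the measured TCP pose, the force and the opening at its end, in the units of the state.
- bot.read_state(): the state, without advancing time (a new reading comes with each control period).
- bot.read_camera(name): name is "scene" or "top" or "wrist"; returns (picture, depth): 480x640x3 uint8, red, green, blue; 480x640 float32, m along the optical axis (not along the pixel's ray), 0 where there is no reading.
- bot.get_calibration(name): a dict with "fx", "fy", "cx", "cy" (pixels), "dist" ([k1, k2, p1, p2, k3] as OpenCV has them; the pictures are not rectified), "rvec" (rotation vector, rad) and "tvec" (3), from world to camera coordinates, as OpenCV has them. Camera axes: x right, y down, z forward; pixel columns grow to the right and rows downward; lengths in m; the calibration is good to about 2 mm. A picture is of the moment at which its call begins: read the wrist's pose just before it. get_calibration takes no time and is no camera call; for the wrist camera it gives the pose at the moment of the call.
- bot.finish_job(): hands the job in, once; it reports no verdict.
The state is a dict: "time": time; "q": joint angles; "joint_vel": joint speeds; "joint_torque": joint torques, N m; "tool_pos": TCP position; "tcp_rot": TCP orientation; "wrist_force": force on the tool from outside, world axes, zero at the start; "torque": the same for the moment, N m; "width": opening from 0.0 (shut) to 1.0 (fully open).
Only numpy, scipy, OpenCV 4.12 (cv2) and the standard library are available. Lean on these libraries where they do the work, as an engineer would, in place of code of your own. Each camera call takes 0.05 s, during which the arm holds its last target.

## Working session

There is one attempt and no reset: what is moved stays moved. The work goes in short steps, Python scripts to look and compute and a shell command to move; the robot and the scene stay as the last step left them, time stands still between calls to the robot, and variables do not carry over. Pictures are saved under pics/ and viewed, and the job is handed in when it is done.

```bash
ls; mkdir -p pics
python3 - <<'E'
from workcell import bot
import cv2
print(bot.read_state())
for n in("scene","top"):
    p,d=bot.read_camera(n); cv2.imwrite(f"pics/{n}0.png",p[:,:,::-1]); c=bot.get_calibration(n); print(n,c)
    import numpy as np; np.save(f"{n}0d.npy",d); np.save(f"{n}0p.npy",p)
E
```

```text
pics
{'time': 0.0, 'q': array([-1.24389493e+00,  2.64774076e-01,  1.60537917e+00, -1.79041557e-05,
        1.27367675e+00, -3.69066540e-02]), 'joint_vel': array([ 0.00022465, -0.00198313, -0.00086088,  0.00055232,  0.00132   ,
        0.00015564]), 'joint_torque': array([-1.26286468e-03, -5.15125036e+01, -3.67310143e+01,  8.63225932e-05,
        1.31037663e-02, -1.43683231e-06]), 'tool_pos': array([ 0.23993943, -0.63012273,  0.22344514]), 'tcp_rot': array([ 2.02354871,  0.37455131, -2.02424881]), 'wrist_force': array([-0.22359589,  0.14445807, -0.0758543 ]), 'torque': array([ 0.00497116,  0.05603188, -0.04496406]), 'width': 1.0018453168958146}
scene {'fx': 550.0821644881612, 'fy': 550.0821644881612, 'cx': 314.199670750289, 'cy': 245.5781198550742, 'dist': array([-0.11896318,  0.        ,  0.        ,  0.        ,  0.        ]), 'rvec': array([ 1.57118697,  1.97746966, -0.83235044]), 'tvec': array([ 0.10470603, -0.23071945,  1.8587273 ])}
top {'fx': 582.3300176407934, 'fy': 582.3300176407934, 'cx': 335.4465455034042, 'cy': 231.58836377414764, 'dist': array([0.020123, 0.      , 0.      , 0.      , 0.      ]), 'rvec': array([ 2.16874822, -2.12724721,  0.14455997]), 'tvec': array([0.00786822, 0.50336721, 1.33467313])}
```

View pics/scene0.png

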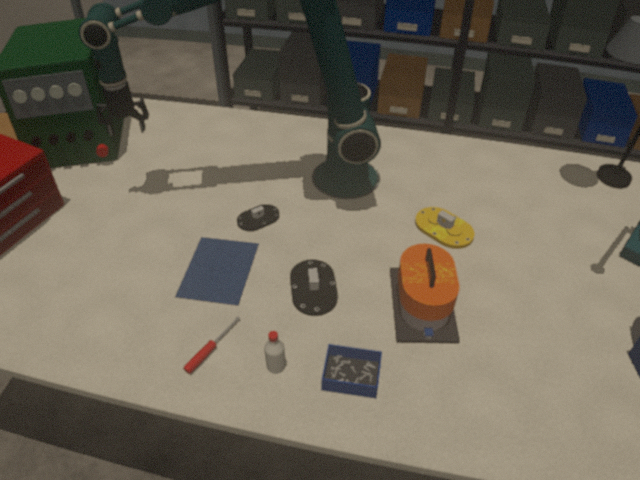

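View pics/top0.png

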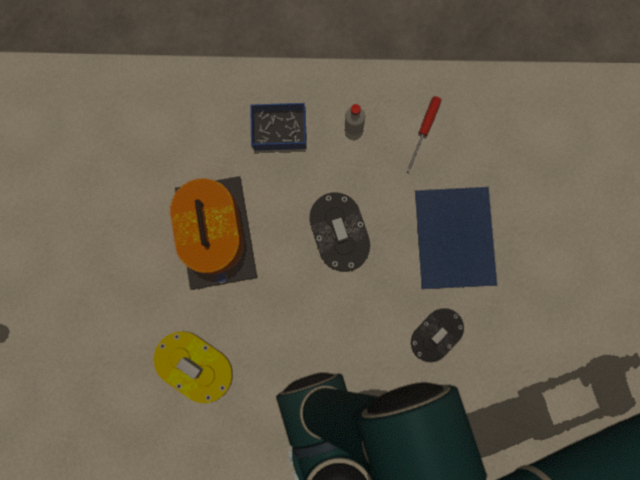

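Look-alikes for the cover in the top view: large black at (340,231), small black at (437,335), and yellow at (193,367). The description rules out yellow and asks for the larger of the rest, so I choose (340,231). Next I'll check it in a crop and measure.

```bash
cat > h.py <<'E'
from workcell import bot
import cv2, numpy as np
from scipy.spatial.transform import Rotation as R
def cast(c,uv,z):
    uv=np.asarray(uv,float).reshape(-1,1,2)
    K=np.array([[c['fx'],0,c['cx']],[0,c['fy'],c['cy']],[0,0,1]])
    n=cv2.undistortPoints(uv,K,c['dist']).reshape(-1,2)
    Rm=cv2.Rodrigues(c['rvec'])[0]; o=-Rm.T@c['tvec']
    d=np.c_[n,np.ones(len(n))]@Rm
    return o+d*((z-o[2])/d[:,2])[:,None]
def cloud(c,d):
    v,u=np.nonzero(d>0); K=np.array([[c['fx'],0,c['cx']],[0,c['fy'],c['cy']],[0,0,1]])
    n=cv2.undistortPoints(np.c_[u,v].astype(float).reshape(-1,1,2),K,c['dist']).reshape(-1,2)
    P=np.c_[n,np.ones(len(n))]*d[v,u][:,None]
    Rm=cv2.Rodrigues(c['rvec'])[0]
    out=np.full(d.shape+(3,),np.nan); out[v,u]=(P-c['tvec'])@Rm
    return out
def rect(m,c,z,k=1):
    m=m.astype(np.uint8)
    cs=sorted(cv2.findContours(m,0,cv2.CHAIN_APPROX_NONE)[0],key=cv2.contourArea,reverse=True)[:k]
    r=[]
    for q in cs:
        w=cast(c,q.reshape(-1,2),z)[:,:2]
        (cx,cy),(a,b),t=cv2.minAreaRect((w*1000).astype(np.float32))
        if b>a:a,b,t=b,a,t+90
        r.append((round(cx,1),round(cy,1),round(a,1),round(b,1),round((t+90)%180-90,1), q.reshape(-1,2).mean(0).round()))
    return r
def toolmat(s): return R.from_rotvec(s['tcp_rot']).as_matrix()
E
python3 - <<'E'
from h import *
p=np.load('top0p.npy');d=np.load('top0d.npy');c=bot.get_calibration('top')
hsv=cv2.cvtColor(p,cv2.COLOR_RGB2HSV);H,S,V=cv2.split(hsv)
X=cloud(c,d)
for n,(u,v) in dict(cover=(325,231),lug=(340,231),hoodtop=(222,225),bar=(203,224),mat=(455,240),bench=(100,120),fix=(245,262),small=(425,335),bottle=(355,112),bin=(278,127)).items():
    print(n,hsv[v,u],np.nanmedian(X[v-1:v+2,u-1:u+2].reshape(-1,3),0).round(3))
box=np.zeros(H.shape,bool)
def b(u0,v0,u1,v1):
    m=np.zeros(H.shape,bool);m[v0:v1,u0:u1]=1;return m
print('mat',rect((H>100)&(H<125)&(S>100)&b(400,170,520,300),c,.003))
print('cover',rect((V<75)&b(295,180,385,285),c,.015))
print('lug',rect((V>100)&(S<60)&b(325,210,355,250),c,.055))
print('bar',rect((V<70)&b(190,195,215,252),c,.169))
Z=X[...,2]
m=b(160,165,260,290)
print('hood byZ',rect(m&(Z>.115)&(Z<.14)|m&(Z>.14),c,.128)); print('bar byZ',rect(m&(Z>.15),c,.169))
print('lug byZ',rect((Z>.04)&b(325,210,360,255),c,.055))
im=np.hstack([cv2.resize(p[175:290,150:270],None,fx=3.2,fy=3.2),cv2.resize(p[175:290,285:395],None,fx=3.2,fy=3.2)])
cv2.imwrite('pics/crop0.png',im[:,:,::-1]);print(im.shape)
E
```

```text
cover [16 44 64] [0.507 0.043 0.014]
lug [ 21  34 126] [0.502 0.007 0.054]
hoodtop [ 19 255 129] [0.5   0.266 0.127]
bar [ 13 180  51] [0.498 0.301 0.164]
mat [110  97  63] [ 0.493 -0.27   0.001]
bench [ 20  57 120] [ 0.775  0.606 -0.001]
fix [15 61 50] [0.429 0.231 0.013]
small [18 30 43] [ 0.267 -0.196  0.008]
bottle [  2 196 125] [ 0.762 -0.022  0.129]
bin [18 51 50] [0.763 0.164 0.011]
mat [(484.9, -267.3, 87.4, 78.1, 57.3, array([457., 239.]))]
cover [(506.6, 8.5, 194.0, 123.2, 19.0, array([339., 232.]))]
lug [(507.8, 8.2, 47.4, 22.0, 19.4, array([339., 229.]))]
bar [(496.5, 301.1, 104.5, 15.8, 12.4, array([201., 223.]))]
hood byZ [(500.1, 304.2, 211.3, 142.0, 11.8, array([205., 225.]))]
bar byZ [(499.7, 303.3, 101.6, 13.6, 11.3, array([201., 222.]))]
lug byZ [(507.0, 8.4, 50.4, 24.2, 19.4, array([339., 229.]))]
(368, 736, 3)
```

View pics/crop0.png

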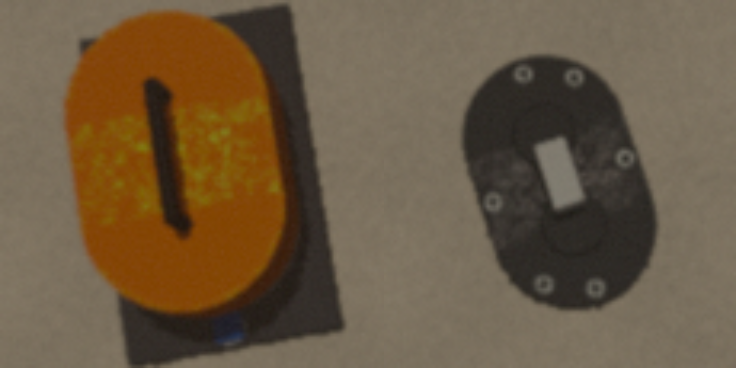

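The crop shows the right cover: the black oblong measures 194 x 123 mm and has a bare-metal lug in the middle (top view 340,231). The hood's bar handle is at (203,224). Next I'll fix the mat mask and compute the move to the hood.

```bash
cat > plan.py <<'E'
from h import *
import sys
# usage: plan.py x y z(mm) jawyaw(deg)  -> dp cm, rot in tool axes
def plan(x,y,z,yaw):
    s=bot.read_state();T=toolmat(s)
    best=None
    for k in (0,180):
        a=np.radians(yaw+k);X=np.array([0,0,-1.]);Y=np.array([np.cos(a),np.sin(a),0]);G=np.c_[X,Y,np.cross(X,Y)]
        r=R.from_matrix(T.T@G).as_rotvec()
        if best is None or np.linalg.norm(r)<np.linalg.norm(best):best=r
    d=T.T@(np.array([x,y,z])/1000-s['tool_pos'])
    print('t',round(s['time'],2),'pos',(s['tool_pos']*1000).round(1),'dp',(d*100).round(2),'rot',best.round(4),'F',s['wrist_force'].round(1),'w',round(s['width']*85.4,1),'q6',s['q'][5].round(2))
if __name__=='__main__': plan(*map(float,sys.argv[1:5]))
E
python3 - <<'E'
from h import *
p=np.load('top0p.npy');c=bot.get_calibration('top')
hsv=cv2.cvtColor(p,cv2.COLOR_RGB2HSV);H,S,V=cv2.split(hsv)
m=((H>100)&(H<125)&(S>60)).astype(np.uint8);m[:170]=0;m[300:]=0;m[:,:400]=0
m=cv2.morphologyEx(m,cv2.MORPH_CLOSE,np.ones((9,9)))
print(rect(m,c,.003)); print(toolmat(bot.read_state()).round(3))
E
python3 plan.py 500 304 240 101.5
```

```text
[(499.6, -269.5, 235.0, 175.5, 4.1, array([455., 238.]))]
[[-0.001  0.356 -0.935]
 [ 0.002 -0.935 -0.356]
 [-1.    -0.002 -0.   ]]
t 0.1 pos [ 240.  -630.2  223.6] dp [ -1.48 -78.05 -57.54] rot [1.631e-01 1.000e-04 2.100e-03] F [1.1 0.2 0.3] w 85.1 q6 -0.04
```

```bash
python3 -m creep '[{"grip":8.5,"dp":[-3,-37,-37],"rotation":[0.163,0,0]},{"grip":8.5,"dp":[-3,-37,-37],"rotation":[0.163,0,0]},{"grip":8.5,"dp":[-3,-37,-37],"rotation":[0.163,0,0]},{"grip":8.5,"dp":[-3,-37,-37],"rotation":[0.163,0,0]},{"grip":8.5,"dp":[-3,-37,-37],"rotation":[0.163,0,0]}]' 40; python3 plan.py 500 304 240 101.5
```

```text
time: 0.52
tool_pos: [0.3254, -0.439, 0.2361]
tcp_rot: [2.116, 0.213, -2.117]
wrist_force: [0.4, -0.4, 0.6]
width: 0.999
t 0.52 pos [ 325.4 -439.   236.1] dp [ -0.32 -69.35 -31.87] rot [-0.0008  0.0003  0.0011] F [ 0.4 -0.4  0.6] w 85.3 q6 0.39
```

```bash
python3 -m creep '[{"grip":8.5,"dp":[-0.3,-30,-24],"rotation":[0,0,0]},{"grip":8.5,"dp":[-0.3,-30,-24],"rotation":[0,0,0]},{"grip":8.5,"dp":[-0.3,-30,-24],"rotation":[0,0,0]},{"grip":8.5,"dp":[-0.3,-30,-24],"rotation":[0,0,0]},{"grip":8.5,"dp":[-0.3,-30,-24],"rotation":[0,0,0]}]'; python3 -m creep '[{"grip":8.5,"dp":[0,-52,-17],"rotation":[0,0,0]},{"grip":8.5,"dp":[0,-52,-17],"rotation":[0,0,0]},{"grip":8.5,"dp":[0,-52,-17],"rotation":[0,0,0]},{"grip":8.5,"dp":[0,-52,-17],"rotation":[0,0,0]},{"grip":8.5,"dp":[0,-52,-17],"rotation":[0,0,0]}]';  python3 plan.py 500 304 240 101.5
```

```text
time: 0.93
tool_pos: [0.4205, -0.2536, 0.238]
tcp_rot: [2.116, 0.213, -2.116]
wrist_force: [0.4, -0.6, 0.3]
width: 0.994
time: 1.35
tool_pos: [0.4438, -0.0467, 0.2381]
tcp_rot: [2.116, 0.213, -2.116]
wrist_force: [0.9, 0.2, 0.7]
width: 0.993
t 1.35 pos [443.8 -46.7 238.1] dp [ -0.19 -33.25 -12.5 ] rot [-0.0002  0.0001  0.    ] F [0.9 0.2 0.7] w 84.8 q6 1.21
```

```bash
python3 -m creep '[{"grip":8.5,"dp":[-0.2,-33.2,-12.5],"rotation":[0,0,0]},{"grip":8.5,"dp":[-0.2,-33.2,-12.5],"rotation":[0,0,0]},{"grip":8.5,"dp":[-0.2,-33.2,-12.5],"rotation":[0,0,0]},{"grip":8.5,"dp":[-0.2,-33.2,-12.5],"rotation":[0,0,0]},{"grip":8.5,"dp":[-0.2,-33.2,-12.5],"rotation":[0,0,0]}]';python3 plan.py 500 304 240 101.5
```

```text
time: 1.77
tool_pos: [0.4768, 0.1591, 0.2393]
tcp_rot: [2.115, 0.213, -2.116]
wrist_force: [1.2, -0.5, 0.4]
width: 0.992
t 1.77 pos [476.8 159.1 239.3] dp [ -0.07 -13.74  -5.16] rot [ 0.0005  0.0001 -0.0002] F [ 1.2 -0.5  0.4] w 84.7 q6 1.64
```

```bash
python3 -m creep '[{"grip":8.5,"dp":[-0.1,-13.7,-5.2],"rotation":[0,0,0]},{"grip":8.5,"dp":[-0.1,-13.7,-5.2],"rotation":[0,0,0]},{"grip":8.5,"dp":[-0.1,-13.7,-5.2],"rotation":[0,0,0]},{"grip":8.5,"dp":[-0.1,-13.7,-5.2],"rotation":[0,0,0]},{"grip":8.5,"dp":[-0.1,-13.7,-5.2],"rotation":[0,0,0]}]';python3 plan.py 500 304 158 101.5
python3 - <<'E'
from h import *
c=bot.get_calibration('wrist');p,d=bot.read_camera('wrist');cv2.imwrite('pics/w1.png',p[:,:,::-1]);X=cloud(c,d);Z=X[...,2]
print(c['fx'],c['dist']);m=(Z>.15)&(Z<.18);print(rect(m,c,.169)); print('hood',rect((Z>.12)&(Z<.18),c,.128))
E
```

```text
time: 2.18
tool_pos: [0.5008, 0.306, 0.2397]
tcp_rot: [2.114, 0.219, -2.115]
wrist_force: [-0.1, 0.1, -0.1]
width: 0.993
t 2.18 pos [500.8 306.  239.7] dp [8.17 0.19 0.12] rot [0.0042 0.0004 0.0016] F [-0.1  0.1 -0.1] w 84.8 q6 1.87
405.30777367339675 [-0.04478516  0.          0.          0.          0.        ]
[(503.2, 304.7, 101.3, 11.7, 11.6, array([323., 247.]))]
hood [(501.1, 303.9, 211.6, 141.4, 11.6, array([323., 217.]))]
```

View pics/w1.png

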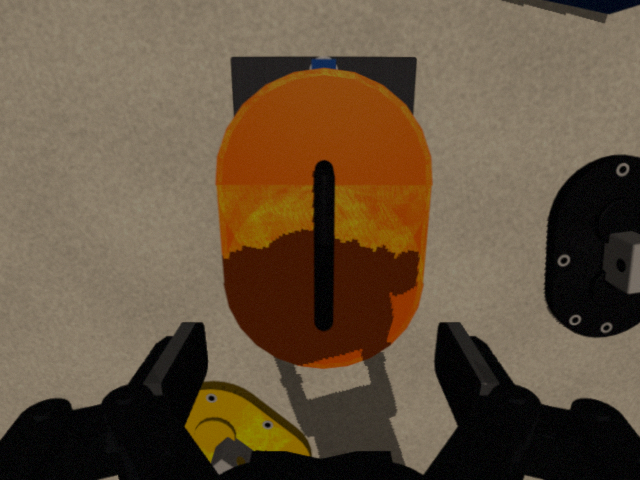

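The wrist view shows the black bar handle centred at (323,247) between the open jaws. I'll go down and pinch it.

```bash
python3 -m creep '[{"grip":8.5,"dp":[3,0.15,0],"rotation":[0.004,0,0]},{"grip":8.5,"dp":[6,0.15,0],"rotation":[0.004,0,0]},{"grip":8.5,"dp":[8.1,0.15,0],"rotation":[0.004,0,0]},{"grip":8.5,"dp":[8.1,0.15,0],"rotation":[0.004,0,0]},{"grip":8.5,"dp":[8.1,0.15,0],"rotation":[0.004,0,0]}]'; python3 plan.py 501 304.3 158 101.5
python3 -m creep '[{"grip":0.5,"dp":[0,0,0],"rotation":[0,0,0]},{"grip":0.5,"dp":[0,0,0],"rotation":[0,0,0]},{"grip":0.5,"dp":[0,0,0],"rotation":[0,0,0]},{"grip":0.5,"dp":[0,0,0],"rotation":[0,0,0]},{"grip":0.5,"dp":[0,0,0],"rotation":[0,0,0]}]' 50;python3 -m creep '[{"grip":0.5,"dp":[0,0,0],"rotation":[0,0,0]},{"grip":0.5,"dp":[0,0,0],"rotation":[0,0,0]},{"grip":0.5,"dp":[0,0,0],"rotation":[0,0,0]}]' 50;  python3 plan.py 501 304.3 218 101.5
```

```text
time: 2.65
tool_pos: [0.5, 0.2983, 0.1579]
tcp_rot: [2.114, 0.206, -2.122]
wrist_force: [-0.3, 0.2, -0.0]
width: 0.997
t 2.65 pos [500.  298.3 157.9] dp [-0.01 -0.57 -0.22] rot [-0.0049  0.0041 -0.0016] F [-0.3  0.2 -0. ] w 85.1 q6 1.87
time: 3.07
tool_pos: [0.5019, 0.3004, 0.1607]
tcp_rot: [2.12, 0.21, -2.116]
wrist_force: [0.1, 0.2, -0.4]
width: 0.296
time: 3.32
tool_pos: [0.502, 0.301, 0.1616]
tcp_rot: [2.121, 0.211, -2.116]
wrist_force: [-1.9, 1.0, 6.5]
width: 0.059
t 3.32 pos [502.  301.  161.6] dp [-5.64 -0.35  0.02] rot [-0.0038 -0.0023  0.0013] F [-1.9  1.   6.5] w 5.0 q6 1.87
```

Run:
```python
from h import *
c=bot.get_calibration('wrist');p,d=bot.read_camera('wrist');cv2.imwrite('pics/w2.png',p[:,:,::-1]);X=cloud(c,d);Z=X[...,2]
m=(Z>.15)&(Z<.18);print(rect(m,c,.169,3)); print(bot.read_state()['tool_pos'])
p,d=bot.read_camera('scene');cv2.imwrite('pics/s2.png',cv2.resize(p[200:360,330:540],None,fx=3.5,fy=3.5)[:,:,::-1])
```

```text
[(505.2, 301.1, 102.2, 19.3, 10.1, array([320., 307.])), (501.2, 314.1, 6.0, 3.6, -78.6, array([288., 321.])), (506.7, 287.4, 6.8, 3.3, -85.2, array([355., 321.]))]
[0.5019923  0.30099947 0.161533  ]
```

View pics/w2.png

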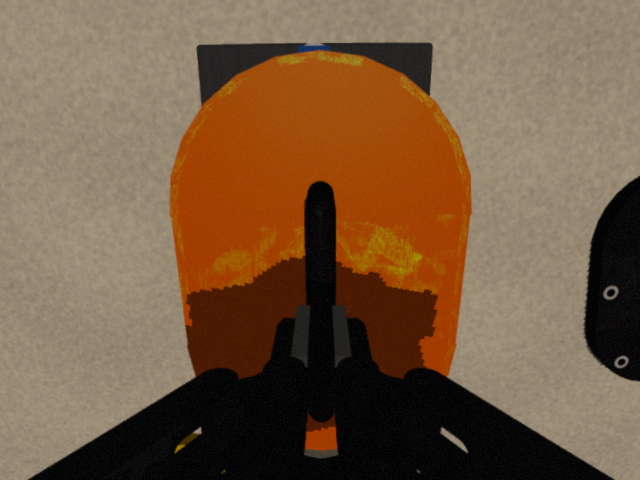

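View pics/s2.png

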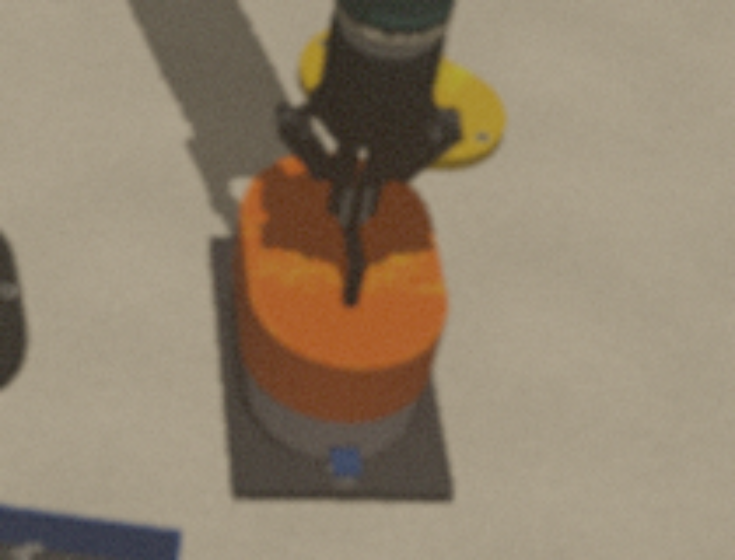

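The pads touch the bar at about (320,340) in the wrist view. I'll command a full squeeze before lifting.

```bash
python3 -m creep '[{"grip":0,"dp":[0,0,0],"rotation":[0,0,0]},{"grip":0,"dp":[0,0,0],"rotation":[0,0,0]},{"grip":0,"dp":[0,0,0],"rotation":[0,0,0]}]' 60;  python3 plan.py 501 304.3 218 101.5
```

```text
time: 3.67
tool_pos: [0.5024, 0.3012, 0.1623]
tcp_rot: [2.122, 0.211, -2.115]
wrist_force: [-1.3, 0.7, 10.2]
width: 0.002
t 3.67 pos [502.4 301.2 162.3] dp [-5.57 -0.34  0.06] rot [-0.0037 -0.0035  0.0016] F [-1.3  0.7 10.2] w 0.2 q6 1.87
```

Run:
```python
from h import *
c=bot.get_calibration('wrist');p,d=bot.read_camera('wrist');X=cloud(c,d)
cv2.imwrite('pics/w3.png',cv2.resize(p[240:480,160:480],None,fx=2.5,fy=2.5)[:,:,::-1])
for v in range(180,470,15): print(v,[(u,(X[v,u]*1000).round().tolist() if X[v,u,2]==X[v,u,2] else 0) for u in (303,320,340)])
```

```text
180 [(303, [551.0, 319.0, 129.0]), (320, [552.0, 311.0, 128.0]), (340, [554.0, 302.0, 128.0])]
195 [(303, [544.0, 317.0, 128.0]), (320, [552.0, 311.0, 160.0]), (340, [548.0, 301.0, 130.0])]
210 [(303, [537.0, 316.0, 128.0]), (320, [548.0, 310.0, 170.0]), (340, [540.0, 299.0, 128.0])]
225 [(303, [530.0, 315.0, 129.0]), (320, [543.0, 309.0, 170.0]), (340, [533.0, 298.0, 129.0])]
240 [(303, [523.0, 313.0, 130.0]), (320, [537.0, 308.0, 169.0]), (340, [526.0, 296.0, 129.0])]
255 [(303, [516.0, 312.0, 130.0]), (320, [532.0, 307.0, 171.0]), (340, [519.0, 294.0, 129.0])]
270 [(303, [507.0, 310.0, 128.0]), (320, [526.0, 305.0, 170.0]), (340, [511.0, 293.0, 129.0])]
285 [(303, [500.0, 309.0, 129.0]), (320, [520.0, 304.0, 170.0]), (340, [503.0, 291.0, 129.0])]
300 [(303, [492.0, 308.0, 129.0]), (320, [513.0, 303.0, 170.0]), (340, [495.0, 289.0, 128.0])]
315 [(303, [511.0, 309.0, 181.0]), (320, [513.0, 303.0, 182.0]), (340, [487.0, 288.0, 129.0])]
330 [(303, [512.0, 309.0, 192.0]), (320, [512.0, 303.0, 191.0]), (340, [514.0, 296.0, 191.0])]
345 [(303, [512.0, 308.0, 201.0]), (320, [513.0, 303.0, 201.0]), (340, [514.0, 297.0, 201.0])]
360 [(303, [513.0, 308.0, 210.0]), (320, [511.0, 303.0, 207.0]), (340, [514.0, 297.0, 209.0])]
375 [(303, [513.0, 308.0, 218.0]), (320, [506.0, 301.0, 206.0]), (340, [514.0, 297.0, 217.0])]
390 [(303, [513.0, 307.0, 225.0]), (320, [500.0, 300.0, 206.0]), (340, [515.0, 298.0, 224.0])]
405 [(303, [518.0, 308.0, 235.0]), (320, [495.0, 299.0, 207.0]), (340, [518.0, 299.0, 234.0])]
420 [(303, [515.0, 307.0, 237.0]), (320, [456.0, 292.0, 169.0]), (340, [520.0, 300.0, 240.0])]
435 [(303, [511.0, 306.0, 238.0]), (320, [409.0, 283.0, 129.0]), (340, [515.0, 299.0, 240.0])]
450 [(303, [507.0, 306.0, 238.0]), (320, [270.0, 255.0, 1.0]), (340, [511.0, 298.0, 241.0])]
465 [(303, [511.0, 306.0, 246.0]), (320, [512.0, 303.0, 247.0]), (340, [513.0, 298.0, 246.0])]
```

View pics/w3.png

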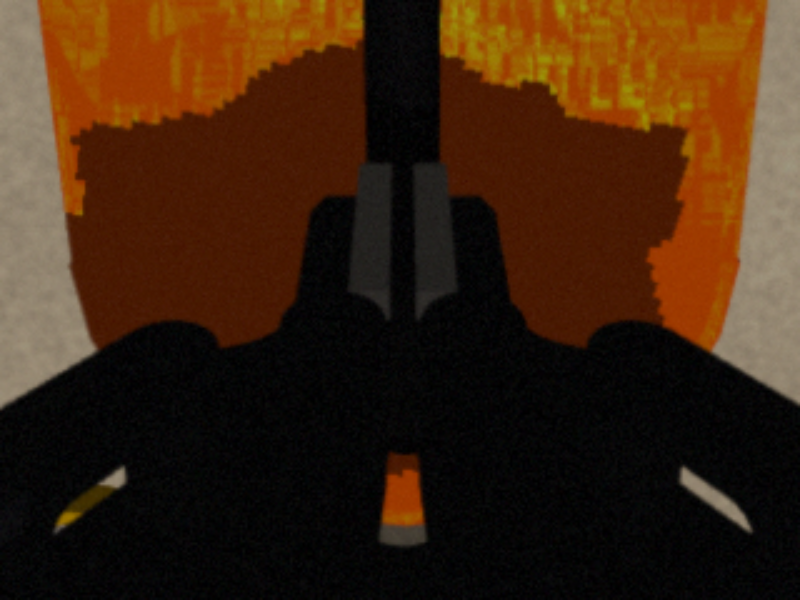

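Width 0 means the jaws have closed on top of the bar: the lowest finger pixels read z≈171 while the TCP reads 162. I'll raise, open and measure where the fingertips really are.

```bash
python3 -m creep '[{"grip":0,"dp":[-2,0,0],"rotation":[0,0,0]},{"grip":0,"dp":[-5,-0.3,0],"rotation":[0,0,0]},{"grip":0,"dp":[-5,-0.3,0],"rotation":[0,0,0]},{"grip":0,"dp":[-5,-0.3,0],"rotation":[0,0,0]}]' 40
python3 - <<'E'
from h import *
s=bot.read_state();T=toolmat(s)
c=bot.get_calibration('wrist');p,d=bot.read_camera('wrist');cv2.imwrite('pics/w4.png',p[:,:,::-1]);X=cloud(c,d)
print(s['tool_pos'],s['width'],s['wrist_force'])
L=(X-s['tool_pos'])@T*1000   # tool frame mm
m=(np.abs(L[...,1])<30)&(L[...,0]<35)&(L[...,0]>-60)
f=L[m]; 
for x in range(-60,35,5):
    k=(f[:,0]>=x)&(f[:,0]<x+5)
    if k.any(): print(x,k.sum(),f[k].min(0).round(),f[k].max(0).round())
Z=X[...,2]; mm=(Z>.15)&(Z<.18);print(rect(mm,c,.169)); print('hood',rect((Z>.12)&(Z<.18),c,.128))
E
```

```text
time: 4.05
tool_pos: [0.5022, 0.3039, 0.2121]
tcp_rot: [2.123, 0.211, -2.114]
wrist_force: [0.1, 1.0, -0.2]
width: 0.004
[0.5021865  0.30390905 0.21209226] 0.003731131456623723 [ 0.13875196  0.97497389 -0.20483699]
-60 2717 [-60. -30. -14.] [-55.  30.  12.]
-55 2061 [-55. -30. -14.] [-50.  30.  12.]
-50 707 [-50. -21. -13.] [-45.  21.  11.]
-45 840 [-45. -13. -12.] [-40.  14.  12.]
-40 658 [-40. -13. -12.] [-35.  14.  -6.]
-35 640 [-35. -13. -12.] [-30.  14.  -6.]
-30 573 [-30. -13. -12.] [-25.  14.  -6.]
-25 541 [-25. -13. -12.] [-20.  14.  -6.]
-20 430 [-20. -13. -12.] [-15.  14.  -6.]
-15 199 [-15. -11. -11.] [-10.  12.  -6.]
[(520.2, 304.4, 69.2, 11.6, 11.8, array([326., 242.]))]
hood [(508.6, 301.5, 197.5, 141.1, 11.4, array([325., 232.]))]
```

View pics/w4.png

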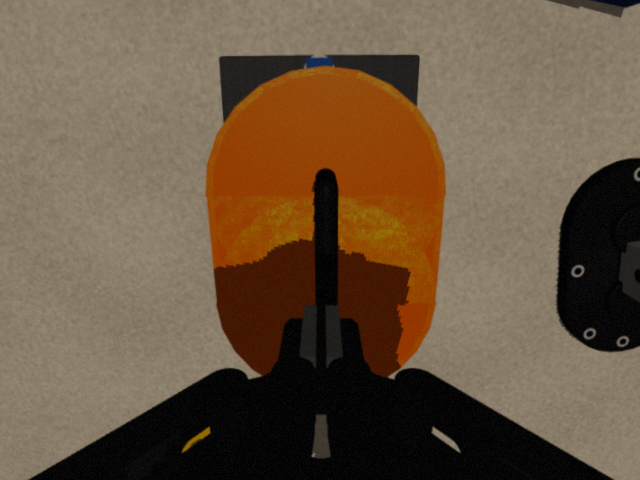

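The fingertips sit about 10 mm behind the reported TCP when shut, confirmed by the contact on the bar at z≈170, and not 14 mm ahead as stated. I'll use the measured offset: tip = reported TCP z + 10 mm. Now I'll open and go down to reported z≈134.

```bash
python3 -m creep '[{"grip":8.5,"dp":[0,0,0],"rotation":[0,0,0]},{"grip":8.5,"dp":[0,0,0],"rotation":[0,0,0]},{"grip":8.5,"dp":[0,0,0],"rotation":[0,0,0]},{"grip":8.5,"dp":[0,0,0],"rotation":[0,0,0]},{"grip":8.5,"dp":[0,0,0],"rotation":[0,0,0]}]'; python3 plan.py 501.5 304 134 101.5
python3 - <<'E'
from h import *
s=bot.read_state();T=toolmat(s)
c=bot.get_calibration('wrist');p,d=bot.read_camera('wrist');X=cloud(c,d)
print(s['tool_pos'],s['width'],s['wrist_force'])
L=(X-s['tool_pos'])@T*1000
m=(np.abs(L[...,1])<60)&(L[...,0]<25)&(L[...,0]>-60)
f=L[m]
for x in range(-60,25,5):
    k=(f[:,0]>=x)&(f[:,0]<x+5)
    if k.any(): print(x,k.sum(),f[k].min(0).round(),f[k].max(0).round())
E
```

```text
time: 4.52
tool_pos: [0.5004, 0.3028, 0.2087]
tcp_rot: [2.116, 0.208, -2.119]
wrist_force: [0.4, -0.1, 0.1]
width: 0.71
t 4.52 pos [500.4 302.8 208.7] dp [ 7.47 -0.1  -0.14] rot [-0.004   0.0013 -0.0004] F [ 0.4 -0.1  0.1] w 60.6 q6 1.88
[0.50036328 0.30280982 0.20869591] 0.71006378846955 [ 0.35142707 -0.05491867  0.14614624]
-60 1946 [-60. -60. -15.] [-55.  60.  -6.]
-55 955 [-55. -51. -13.] [-50.  51.   7.]
-50 1265 [-50. -43. -12.] [-45.  44.  12.]
-45 1132 [-45. -43. -12.] [-40.  45.  12.]
-40 1086 [-40. -43. -12.] [-35.  45.  12.]
-35 962 [-35. -43. -12.] [-30.  45.  11.]
-30 875 [-30. -44. -12.] [-25.  45.  12.]
-25 781 [-25. -43. -12.] [-20.  44.  11.]
-20 503 [-20. -41. -12.] [-15.  43.  12.]
-15 126 [-15. -36. -10.] [-12.  38.  10.]
```

```bash
python3 -m creep '[{"grip":8.5,"dp":[2.5,-0.1,0],"rotation":[0,0,0]},{"grip":8.5,"dp":[5,-0.1,0],"rotation":[0,0,0]},{"grip":8.5,"dp":[7.5,-0.1,0],"rotation":[0,0,0]},{"grip":8.5,"dp":[7.5,-0.1,0],"rotation":[0,0,0]},{"grip":8.5,"dp":[7.5,-0.1,0],"rotation":[0,0,0]}]'; python3 plan.py 501.5 304 134 101.5
python3 -m creep '[{"grip":0,"dp":[0,0,0],"rotation":[0,0,0]},{"grip":0,"dp":[0,0,0],"rotation":[0,0,0]},{"grip":0,"dp":[0,0,0],"rotation":[0,0,0]},{"grip":0,"dp":[0,0,0],"rotation":[0,0,0]},{"grip":0,"dp":[0,0,0],"rotation":[0,0,0]}]' 60;python3 -m creep '[{"grip":0,"dp":[0,0,0],"rotation":[0,0,0]},{"grip":0,"dp":[0,0,0],"rotation":[0,0,0]},{"grip":0,"dp":[0,0,0],"rotation":[0,0,0]},{"grip":0,"dp":[0,0,0],"rotation":[0,0,0]}]' 60;  python3 plan.py 501 304 194 101.5
```

```text
time: 4.98
tool_pos: [0.4991, 0.3033, 0.1329]
tcp_rot: [2.113, 0.207, -2.121]
wrist_force: [0.2, 0.9, 1.2]
width: 0.993
t 4.98 pos [499.1 303.3 132.9] dp [-0.11 -0.03 -0.25] rot [-0.0039  0.0041 -0.0013] F [0.2 0.9 1.2] w 84.8 q6 1.88
time: 5.4
tool_pos: [0.5012, 0.3044, 0.1357]
tcp_rot: [2.12, 0.21, -2.116]
wrist_force: [0.4, -0.2, -0.8]
width: 0.296
time: 5.73
tool_pos: [0.501, 0.3039, 0.1354]
tcp_rot: [2.119, 0.209, -2.117]
wrist_force: [-0.6, -2.9, 6.0]
width: 0.121
t 5.73 pos [501.  303.9 135.4] dp [-5.86 -0.01 -0.01] rot [-0.0038 -0.0011 -0.0003] F [-0.6 -2.9  6. ] w 10.3 q6 1.88
```

The width stopped at about 10 mm, so the bar is held. Lifting straight up.

```bash
python3 -m creep '[{"grip":0,"dp":[-0.7,0,0],"rotation":[0,0,0]},{"grip":0,"dp":[-2,0,0],"rotation":[0,0,0]},{"grip":0,"dp":[-3.5,0,0],"rotation":[0,0,0]},{"grip":0,"dp":[-5,0,0],"rotation":[0,0,0]},{"grip":0,"dp":[-6.5,0,0],"rotation":[0,0,0]}]' 60;  python3 plan.py 500 -269.5 210 94.1
python3 - <<'E'
from h import *
p,d=bot.read_camera('scene');cv2.imwrite('pics/s5.png',p[:,:,::-1])
E
```

```text
time: 6.15
tool_pos: [0.4999, 0.304, 0.2]
tcp_rot: [2.117, 0.209, -2.119]
wrist_force: [-0.7, 0.6, -3.3]
width: 0.12
t 6.15 pos [499.9 304.  200. ] dp [-0.99 56.25 11.21] rot [0.1252 0.0013 0.    ] F [-0.7  0.6 -3.3] w 10.2 q6 1.88
```

View pics/s5.png

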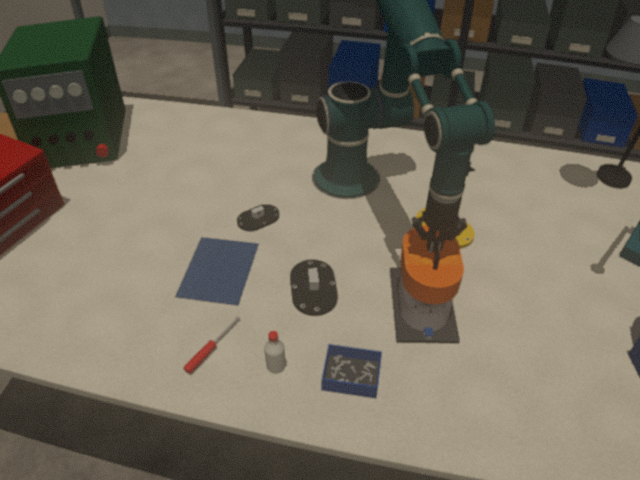

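The scene view shows the hood hanging clear of the case at about (432,265). Carrying it to the mat.

```bash
python3 -m creep '[{"grip":0,"dp":[-1,1,0.2],"rotation":[0.02,0,0]},{"grip":0,"dp":[-1,3,0.6],"rotation":[0.05,0,0]},{"grip":0,"dp":[-1,6,1.2],"rotation":[0.08,0,0]},{"grip":0,"dp":[-1,9,1.8],"rotation":[0.11,0,0]},{"grip":0,"dp":[-1,12,2.4],"rotation":[0.125,0,0]}]' 60;  python3 plan.py 500 -269.5 210 94.1
```

```text
time: 6.62
tool_pos: [0.4994, 0.1801, 0.2089]
tcp_rot: [2.183, 0.077, -2.187]
wrist_force: [0.9, 0.2, -3.7]
width: 0.117
t 6.62 pos [499.4 180.1 208.9] dp [-0.08 44.85  3.12] rot [-0.0008  0.0016 -0.0005] F [ 0.9  0.2 -3.7] w 10.0 q6 1.8
```

```bash
python3 -m creep '[{"grip":0,"dp":[0,3,0.2],"rotation":[0,0,0]},{"grip":0,"dp":[0,6,0.4],"rotation":[0,0,0]},{"grip":0,"dp":[0,9,0.6],"rotation":[0,0,0]},{"grip":0,"dp":[0,12,0.8],"rotation":[0,0,0]},{"grip":0,"dp":[0,15,1.0],"rotation":[0,0,0]}]' 60; python3 -m creep '[{"grip":0,"dp":[0,3,0.2],"rotation":[0,0,0]},{"grip":0,"dp":[0,6,0.4],"rotation":[0,0,0]},{"grip":0,"dp":[0,9,0.6],"rotation":[0,0,0]},{"grip":0,"dp":[0,12,0.8],"rotation":[0,0,0]},{"grip":0,"dp":[0,15,1.0],"rotation":[0,0,0]}]' 60; python3 plan.py 500 -269.5 210 94.1
```

```text
time: 7.03
tool_pos: [0.5, 0.0296, 0.209]
tcp_rot: [2.184, 0.078, -2.187]
wrist_force: [1.0, -0.2, -3.5]
width: 0.116
time: 7.45
tool_pos: [0.5008, -0.1206, 0.209]
tcp_rot: [2.184, 0.078, -2.187]
wrist_force: [0.8, -0.9, -2.8]
width: 0.119
t 7.45 pos [ 500.8 -120.6  209. ] dp [-0.1  14.85  1.13] rot [-0.0007  0.0013  0.0005] F [ 0.8 -0.9 -2.8] w 10.2 q6 1.22
```

```bash
python3 -m creep '[{"grip":0,"dp":[0,3,0.2],"rotation":[0,0,0]},{"grip":0,"dp":[0,6,0.4],"rotation":[0,0,0]},{"grip":0,"dp":[0,9,0.6],"rotation":[0,0,0]},{"grip":0,"dp":[0,12,0.8],"rotation":[0,0,0]},{"grip":0,"dp":[0,14,1.0],"rotation":[0,0,0]}]' 60; python3 plan.py 500 -269.5 77 94.1
```

```text
time: 7.87
tool_pos: [0.5009, -0.262, 0.209]
tcp_rot: [2.184, 0.076, -2.187]
wrist_force: [0.9, 0.9, -3.2]
width: 0.121
t 7.87 pos [ 500.9 -262.   209. ] dp [13.2   0.73  0.13] rot [-0.0018  0.0012 -0.0004] F [ 0.9  0.9 -3.2] w 10.3 q6 0.98
```

```bash
python3 -m creep '[{"grip":0,"dp":[2.5,0.7,0],"rotation":[0,0,0]},{"grip":0,"dp":[5.5,0.7,0],"rotation":[0,0,0]},{"grip":0,"dp":[8.5,0.7,0],"rotation":[0,0,0]},{"grip":0,"dp":[11.5,0.7,0],"rotation":[0,0,0]},{"grip":0,"dp":[12.6,0.7,0],"rotation":[0,0,0]}]' 60; python3 plan.py 500 -269.5 70 94.1; python3 -m creep '[{"grip":0,"dp":[0.3,0,0],"rotation":[0,0,0]},{"grip":0,"dp":[0.6,0,0],"rotation":[0,0,0]},{"grip":0,"dp":[0.9,0,0],"rotation":[0,0,0]}]' 60; python3 plan.py 500 -269.5 70 94.1
```

```text
time: 8.28
tool_pos: [0.4982, -0.2645, 0.0781]
tcp_rot: [2.179, 0.083, -2.197]
wrist_force: [-1.5, 0.9, -4.8]
width: 0.117
t 8.28 pos [ 498.2 -264.5   78.1] dp [ 0.81  0.52 -0.15] rot [-0.001   0.0079  0.0054] F [-1.5  0.9 -4.8] w 10.0 q6 0.97
time: 8.53
tool_pos: [0.5039, -0.2672, 0.0762]
tcp_rot: [2.187, 0.077, -2.181]
wrist_force: [0.0, -0.3, -4.3]
width: 0.115
t 8.53 pos [ 503.9 -267.2   76.2] dp [0.62 0.2  0.41] rot [ 0.0002 -0.0026 -0.0018] F [ 0.  -0.3 -4.3] w 9.8 q6 0.97
```

```bash
python3 -m creep '[{"grip":0,"dp":[0.2,0,0],"rotation":[0,0,0]},{"grip":0,"dp":[0.4,0,0],"rotation":[0,0,0]},{"grip":0,"dp":[0.5,0,0],"rotation":[0,0,0]},{"grip":0,"dp":[0.5,0,0],"rotation":[0,0,0]}]' 60; python3 plan.py 500 -269.5 70 94.1
```

```text
time: 8.87
tool_pos: [0.5034, -0.2667, 0.0705]
tcp_rot: [2.186, 0.077, -2.182]
wrist_force: [0.6, 0.4, -2.5]
width: 0.117
t 8.87 pos [ 503.4 -266.7   70.5] dp [0.05 0.25 0.36] rot [ 0.0003 -0.0017 -0.0012] F [ 0.6  0.4 -2.5] w 10.0 q6 0.97
```

```bash
python3 -m creep '[{"grip":0,"dp":[0.1,0,0],"rotation":[0,0,0]},{"grip":0,"dp":[0.2,0,0],"rotation":[0,0,0]},{"grip":0,"dp":[0.2,0,0],"rotation":[0,0,0]}]' 60; python3 plan.py 500 -269.5 70 94.1
```

```text
time: 9.12
tool_pos: [0.5034, -0.2668, 0.0704]
tcp_rot: [2.186, 0.078, -2.183]
wrist_force: [-5.1, 3.5, 11.0]
width: 0.121
t 9.12 pos [ 503.4 -266.8   70.4] dp [0.04 0.25 0.36] rot [ 0.0004 -0.0014 -0.001 ] F [-5.1  3.5 11. ] w 10.3 q6 0.97
```

The wrist force changed from -4 to +11 N, so the hood is seated on the mat. Releasing it.

```bash
python3 -m creep '[{"grip":3,"dp":[0,0,0],"rotation":[0,0,0]},{"grip":6,"dp":[0,0,0],"rotation":[0,0,0]},{"grip":6,"dp":[0,0,0],"rotation":[0,0,0]},{"grip":6,"dp":[0,0,0],"rotation":[0,0,0]},{"grip":6,"dp":[0,0,0],"rotation":[0,0,0]}]' 40; python3 -m creep '[{"grip":7,"dp":[-2,0,0],"rotation":[0,0,0]},{"grip":8.5,"dp":[-5,0,0],"rotation":[0,0,0]},{"grip":8.5,"dp":[-9,0,0],"rotation":[0,0,0]},{"grip":8.5,"dp":[-13,0,0],"rotation":[0,0,0]},{"grip":8.5,"dp":[-13,0,0],"rotation":[0,0,0]}]';python3 plan.py 450 8.4 200 109.3
```

```text
time: 9.53
tool_pos: [0.5026, -0.2663, 0.0674]
tcp_rot: [2.185, 0.078, -2.185]
wrist_force: [-0.3, -0.2, -0.7]
width: 0.702
time: 9.95
tool_pos: [0.5075, -0.2692, 0.2072]
tcp_rot: [2.195, 0.069, -2.167]
wrist_force: [1.8, -1.0, 1.8]
width: 0.997
t 9.95 pos [ 507.5 -269.2  207.2] dp [  0.43 -28.1    3.75] rot [-0.2651 -0.0115 -0.0103] F [ 1.8 -1.   1.8] w 85.2 q6 0.97
```

```bash
python3 -m creep '[{"grip":8.5,"dp":[0.5,-4,-0.3],"rotation":[-0.1,0,0]},{"grip":8.5,"dp":[0.5,-8,-0.6],"rotation":[-0.2,0,0]},{"grip":8.5,"dp":[0.5,-12,-0.9],"rotation":[-0.265,0,0]},{"grip":8.5,"dp":[0.5,-16,-1.2],"rotation":[-0.265,0,0]},{"grip":8.5,"dp":[0.5,-20,-1.6],"rotation":[-0.265,0,0]}]' 40; python3 plan.py 507 8.4 200 109.3
```

```text
time: 10.37
tool_pos: [0.5037, -0.0642, 0.1923]
tcp_rot: [2.039, 0.346, -2.039]
wrist_force: [0.4, -0.6, -0.5]
width: 0.997
t 10.37 pos [503.7 -64.2 192.3] dp [-0.77 -6.74 -2.7 ] rot [-0.0008 -0.0002  0.    ] F [ 0.4 -0.6 -0.5] w 85.1 q6 1.06
```

```bash
python3 -m creep '[{"grip":8.5,"dp":[-0.8,-3.5,-1.3],"rotation":[0,0,0]},{"grip":8.5,"dp":[-0.8,-6.7,-2.7],"rotation":[0,0,0]},{"grip":8.5,"dp":[-0.8,-6.7,-2.7],"rotation":[0,0,0]},{"grip":8.5,"dp":[-0.8,-6.7,-2.7],"rotation":[0,0,0]},{"grip":8.5,"dp":[-0.8,-6.7,-2.7],"rotation":[0,0,0]}]' 40
python3 - <<'E'
from h import *
s=bot.read_state();T=toolmat(s)
c=bot.get_calibration('wrist');p,d=bot.read_camera('wrist');cv2.imwrite('pics/w6.png',p[:,:,::-1]);X=cloud(c,d);Z=X[...,2]
print(s['tool_pos'],s['width'])
print('lug',rect((Z>.04)&(Z<.07),c,.055),'cover',rect((Z>.008)&(Z<.07),c,.015,2))
ct=bot.get_calibration('top');p,d=bot.read_camera('top');cv2.imwrite('pics/t6.png',p[:,:,::-1]);X=cloud(ct,d);Z=X[...,2];np.save('t6d.npy',d);np.save('t6p.npy',p)
b=np.zeros(Z.shape,bool);b[150:320,400:520]=1
print('hood on mat',rect(b&(Z>.05),ct,.063),'bar',rect(b&(Z>.085),ct,.104),'top z',np.nanmedian(Z[b&(Z>.05)&(Z<.08)]))
b=np.zeros(Z.shape,bool);b[150:320,150:265]=1
print('case',rect(b&(Z>.06),ct,.08),rect(b&(Z>.008),ct,.014))
E
```

```text
time: 10.78
tool_pos: [0.5074, 0.0063, 0.2002]
tcp_rot: [2.037, 0.347, -2.038]
wrist_force: [1.2, -0.5, 0.0]
width: 0.998
[0.50741422 0.00626708 0.20020418] 0.9979292817051459
lug [(481.3, -235.8, 215.2, 110.7, 34.6, array([594., 327.]))] cover [(507.8, 6.7, 194.0, 124.6, 19.3, array([320., 199.])), (469.9, -264.0, 257.9, 136.5, 34.6, array([589., 319.]))]
hood on mat [(502.7, -264.1, 209.6, 141.9, 4.6, array([458., 233.]))] bar [(501.7, -263.1, 101.3, 14.9, 5.0, array([462., 230.]))] top z 0.06246399364421414
case [(499.7, 303.5, 196.0, 126.8, 11.5, array([210., 228.]))] [(501.2, 304.6, 251.6, 160.2, 11.6, array([215., 232.]))]
```

View pics/w6.png

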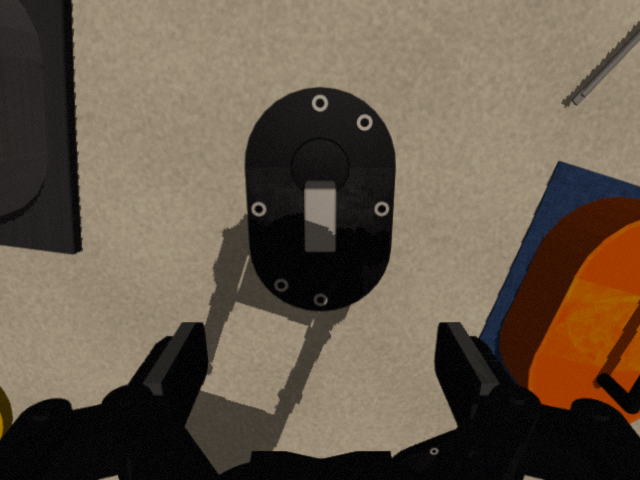

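View pics/t6.png

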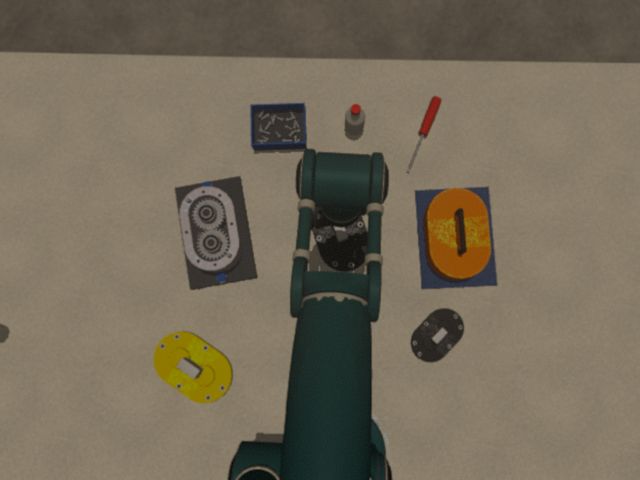

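The wrist view shows the big cover with its lug at (320,217) between the jaws. The top view shows the hood upright on the mat at (460,232), about 6 mm from the mat's centre. Now I'll descend on the lug.

```bash
python3 plan.py 507.6 6.9 18 109.3; python3 -m creep '[{"grip":8.5,"dp":[4,0,0],"rotation":[0,0,0]},{"grip":8.5,"dp":[8,0,0],"rotation":[0,0,0]},{"grip":8.5,"dp":[12,0,0],"rotation":[0,0,0]},{"grip":8.5,"dp":[15.5,0,0],"rotation":[0,0,0]},{"grip":8.5,"dp":[15.5,0,0],"rotation":[0,0,0]}]'; python3 plan.py 507.6 6.9 18 109.3
```

```text
t 10.88 pos [507.4   5.3 200.2] dp [18.22 -0.15 -0.08] rot [-0.0013  0.0006 -0.0002] F [ 0.4 -0.9  0.5] w 85.1 q6 1.2
time: 11.3
tool_pos: [0.5003, 0.0051, 0.038]
tcp_rot: [2.026, 0.347, -2.057]
wrist_force: [-1.7, 0.8, -0.3]
width: 0.992
t 11.3 pos [500.3   5.1  38. ] dp [ 1.99  0.08 -0.78] rot [-0.0027  0.0139  0.0052] F [-1.7  0.8 -0.3] w 84.7 q6 1.2
```

```bash
python3 -m creep '[{"grip":8.5,"dp":[0.8,-0.1,0],"rotation":[0,0,0]},{"grip":8.5,"dp":[1.6,-0.1,0],"rotation":[0,0,0]},{"grip":8.5,"dp":[2.2,-0.1,0],"rotation":[0,0,0]},{"grip":8.5,"dp":[2.2,-0.1,0],"rotation":[0,0,0]},{"grip":8.5,"dp":[2.2,-0.1,0],"rotation":[0,0,0]}]'; python3 plan.py 507.6 6.9 18 109.3
```

```text
time: 11.72
tool_pos: [0.5084, 0.0073, 0.0248]
tcp_rot: [2.041, 0.346, -2.036]
wrist_force: [0.3, 0.4, -0.2]
width: 0.995
t 11.72 pos [508.4   7.3  24.8] dp [0.68 0.01 0.09] rot [-0.0002 -0.0021 -0.0008] F [ 0.3  0.4 -0.2] w 85.0 q6 1.2
```

```bash
python3 -m creep '[{"grip":8.5,"dp":[0.6,0,0.1],"rotation":[0,0,0]},{"grip":8.5,"dp":[0.6,0,0.1],"rotation":[0,0,0]},{"grip":0,"dp":[0.6,0,0.1],"rotation":[0,0,0]},{"grip":0,"dp":[0.6,0,0.1],"rotation":[0,0,0]},{"grip":0,"dp":[0.6,0,0.1],"rotation":[0,0,0]}]' 80;python3 -m creep '[{"grip":0,"dp":[0,0,0],"rotation":[0,0,0]},{"grip":0,"dp":[0,0,0],"rotation":[0,0,0]},{"grip":0,"dp":[0,0,0],"rotation":[0,0,0]},{"grip":0,"dp":[0,0,0],"rotation":[0,0,0]},{"grip":0,"dp":[0,0,0],"rotation":[0,0,0]}]' 100; python3 plan.py 507.6 6.9 18 109.3
```

```text
time: 12.13
tool_pos: [0.5064, 0.0071, 0.0177]
tcp_rot: [2.039, 0.347, -2.038]
wrist_force: [0.3, 0.8, -0.6]
width: 0.598
time: 12.55
tool_pos: [0.5067, 0.0069, 0.0179]
tcp_rot: [2.039, 0.346, -2.038]
wrist_force: [0.5, -1.9, 3.4]
width: 0.265
t 12.55 pos [506.7   6.9  17.9] dp [-0.01  0.03 -0.08] rot [ 0.0002 -0.0006 -0.0005] F [ 0.5 -1.9  3.4] w 22.6 q6 1.2
```

The lug is gripped, with the width at about 22.6 mm. Lifting.

```bash
python3 -m creep '[{"grip":0,"dp":[-0.7,0,0],"rotation":[0,0,0]},{"grip":0,"dp":[-3,0,0],"rotation":[0,0,0]},{"grip":0,"dp":[-6,0,0],"rotation":[0,0,0]},{"grip":0,"dp":[-9,0,0],"rotation":[0,0,0]},{"grip":0,"dp":[-12,0,0],"rotation":[0,0,0]}]' 100; python3 -m creep '[{"grip":0,"dp":[-2,0,0],"rotation":[0.05,0,0]},{"grip":0,"dp":[-4,0,0],"rotation":[0.1,0,0]},{"grip":0,"dp":[-5,0,0],"rotation":[0.137,0,0]}]' 100; python3 plan.py 360 250 180 101.5
```

```text
time: 12.97
tool_pos: [0.504, 0.0073, 0.1369]
tcp_rot: [2.035, 0.348, -2.044]
wrist_force: [0.5, 0.1, -6.4]
width: 0.263
time: 13.22
tool_pos: [0.5063, 0.0073, 0.1893]
tcp_rot: [2.119, 0.21, -2.116]
wrist_force: [-0.4, -0.2, -5.9]
width: 0.263
t 13.22 pos [506.3   7.3 189.3] dp [  0.92 -26.67   9.58] rot [-0.0033 -0.0012  0.0001] F [-0.4 -0.2 -5.9] w 22.5 q6 1.34
```

```bash
python3 -m creep '[{"grip":0,"dp":[0,-4,1],"rotation":[0,0,0]},{"grip":0,"dp":[0,-8,2],"rotation":[0,0,0]},{"grip":0,"dp":[0,-12,3],"rotation":[0,0,0]},{"grip":0,"dp":[0,-16,4.5],"rotation":[0,0,0]},{"grip":0,"dp":[0,-20,6],"rotation":[0,0,0]}]' 100; python3 -m creep '[{"grip":0,"dp":[0,-3,2],"rotation":[0,0,0]},{"grip":0,"dp":[0,-5.5,3.5],"rotation":[0,0,0]},{"grip":0,"dp":[0,-5.5,3.5],"rotation":[0,0,0]},{"grip":0,"dp":[0,-5.5,3.5],"rotation":[0,0,0]}]' 100; python3 plan.py 360 250 180 101.5
python3 - <<'E'
from h import *
s=bot.read_state()
c=bot.get_calibration('wrist');p,d=bot.read_camera('wrist');cv2.imwrite('pics/w7.png',p[:,:,::-1]);np.savez('w7.npz',p=p,d=d,T=toolmat(s),t=s['tool_pos'],**{k:np.array(v) for k,v in c.items()})
E
```

```text
time: 13.63
tool_pos: [0.4062, 0.1902, 0.1861]
tcp_rot: [2.113, 0.211, -2.12]
wrist_force: [1.0, 0.4, -5.9]
width: 0.265
time: 13.97
tool_pos: [0.3612, 0.2367, 0.186]
tcp_rot: [2.111, 0.215, -2.117]
wrist_force: [0.3, -0.0, -6.0]
width: 0.263
t 13.97 pos [361.2 236.7 186. ] dp [ 0.6  -1.33 -0.16] rot [ 0.0029  0.003  -0.001 ] F [ 0.3 -0.  -6. ] w 22.5 q6 1.89
```

View pics/w7.png

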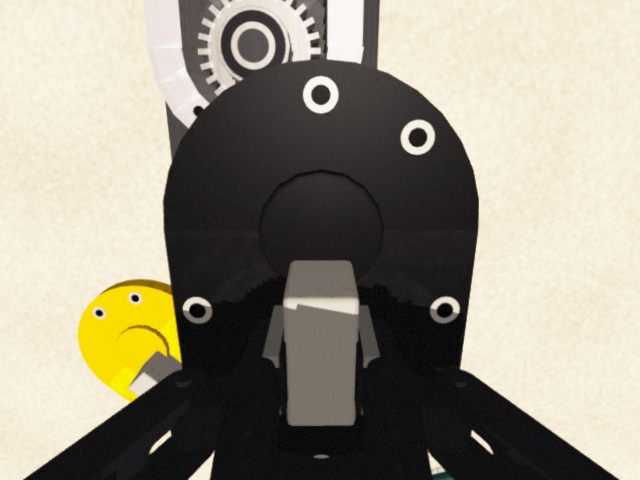

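The held cover hides most of the case: only part of it shows, at about (250,45). I'll go beside it and higher so that both pins come into view.

```bash
python3 plan.py 480 130 300 101.5; python3 -m creep '[{"grip":0,"dp":[-3,2,-2],"rotation":[0,0,0]},{"grip":0,"dp":[-6,5,-4],"rotation":[0,0,0]},{"grip":0,"dp":[-9,8,-6],"rotation":[0,0,0]},{"grip":0,"dp":[-11.5,11,-8],"rotation":[0,0,0]},{"grip":0,"dp":[-11.5,12.5,-9.5],"rotation":[0,0,0]}]'; python3 -m creep '[{"grip":0,"dp":[0,0,0],"rotation":[0,0,0]},{"grip":0,"dp":[0,0,0],"rotation":[0,0,0]},{"grip":0,"dp":[0,0,0],"rotation":[0,0,0]}]'
cat > shot.py <<'E'
from h import *
import sys
def shot(n,cam='wrist'):
    s=bot.read_state();c=bot.get_calibration(cam);p,d=bot.read_camera(cam);cv2.imwrite(f'pics/{n}.png',p[:,:,::-1])
    np.savez(n+'.npz',p=p,d=d,T=toolmat(s),t=s['tool_pos'],**{k:np.array(v) for k,v in c.items()})
    print(s['time'],(s['tool_pos']*1000).round(1),s['wrist_force'].round(1),toolmat(s)[:,0].round(4))
if __name__=='__main__': shot(*sys.argv[1:])
E
python3 shot.py w8; python3 shot.py t8 top
```

```text
t 14.02 pos [362.3 236.1 186.4] dp [-11.37  12.77  -9.38] rot [ 0.0012  0.0021 -0.0011] F [ 0.6 -0.5 -5.8] w 22.5 q6 1.89
time: 14.43
tool_pos: [0.4847, 0.1299, 0.307]
tcp_rot: [2.124, 0.21, -2.111]
wrist_force: [1.6, 0.0, -4.8]
width: 0.259
time: 14.68
tool_pos: [0.4811, 0.1314, 0.3011]
tcp_rot: [2.114, 0.209, -2.121]
wrist_force: [-0.9, 1.0, -5.4]
width: 0.264
14.6833 [481.1 131.4 301.1] [-0.9  1.  -5.4] [-3.2e-03 -3.0e-04 -1.0e+00]
14.7333 [480.6 132.  300.8] [ 0.4 -0.9 -6.4] [-3.4e-03 -4.0e-04 -1.0e+00]
```

View pics/w8.png

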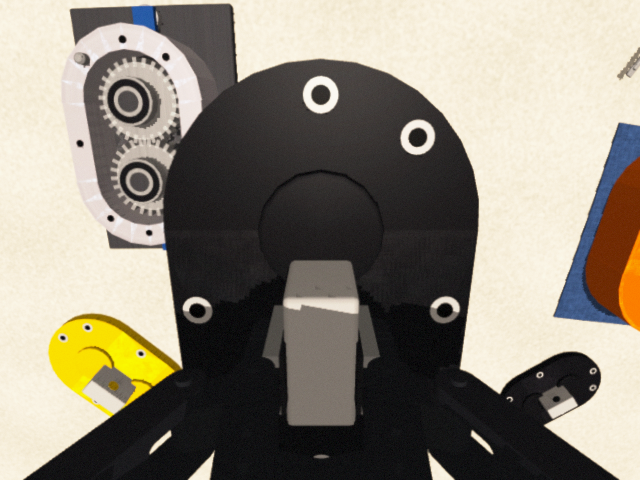

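View pics/t8.png

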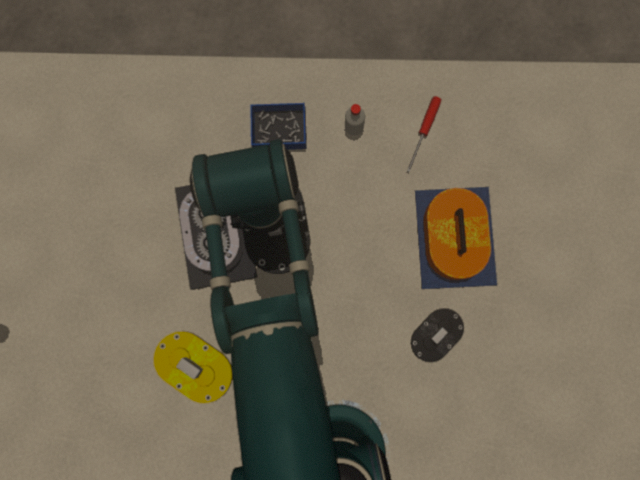

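```bash
cat > fit.py <<'E'
from h import *
from scipy.optimize import least_squares
def fit(w,x0):  # mm points on a 194x124 stadium
    def res(q,full=False):
        a=q[2];e=w-q[:2];x=e@[np.cos(a),np.sin(a)];y=e@[-np.sin(a),np.cos(a)]
        return np.hypot(np.maximum(np.abs(x)-35,0),y)-62
    r=least_squares(res,x0,loss='soft_l1',f_scale=1.0)
    return r.x,np.median(np.abs(res(r.x))),res(r.x)
E
cat > m8.py <<'E'
from fit import *
import sys
z=np.load(sys.argv[1]+'.npz');c={k:z[k] for k in('fx','fy','cx','cy','dist','rvec','tvec')}
c={k:(float(v) if v.ndim==0 else v) for k,v in c.items()}
p=z['p'];d=z['d'];X=cloud(c,d);Z=X[...,2]
t=z['t']*1000
def con(m,z):
    q=max(cv2.findContours(m.astype(np.uint8),0,cv2.CHAIN_APPROX_NONE)[0],key=cv2.contourArea).reshape(-1,2)
    return q,cast(c,q,z)[:,:2]*1000
m=(Z>.066)&(Z<.1)
q,w=con(m,.08)
# keep contour points whose outer side is not the cover
x0=[500,304,np.radians(11.5)]
r0,_,_=fit(w,x0)
for i in range(3):
    a=r0[2];e=w-r0[:2];k=np.abs(np.hypot(np.maximum(np.abs(e@[np.cos(a),np.sin(a)])-35,0),e@[-np.sin(a),np.cos(a)])-62)<4-i
    r0,md,_=fit(w[k],r0)
print('case',r0[:2].round(2),np.degrees(r0[2]).round(2),md.round(2),k.sum(),len(w))
# cover
zc=(t[2]-17.9+15)/1000
print('cover z est',zc, np.nanmedian(Z[130:150,300:340]))
m=(np.abs(Z-zc)<.006)
q,w=con(m,zc)
k=(q[:,1]<300);
r1=np.array([t[0],t[1],np.radians(11.5)])
for i in range(3):
    r1,md,rs=fit(w[k],r1) if i==0 else fit(w[k][np.abs(rs)<3-i],r1)
    a=r1[2];e=w[k]-r1[:2];rs=np.hypot(np.maximum(np.abs(e@[np.cos(a),np.sin(a)])-35,0),e@[-np.sin(a),np.cos(a)])-62
print('cover',r1[:2].round(2),np.degrees(r1[2]).round(2),md.round(2),'tool',t.round(1),'jaw yaw',np.degrees(np.arctan2(-z['T'][0,1],z['T'][1,1])).round(2))
for uv in [(82,58)]: print('pin',cast(c,[uv],.09)*1000)
a=r0[2];Rm=np.array([[np.cos(a),-np.sin(a)],[np.sin(a),np.cos(a)]]);print('pin_a pred',r0[:2]+Rm@[70.4,35.4])
cv2.imwrite('pics/crop8.png',cv2.resize(p[20:130,40:200],None,fx=5,fy=5,interpolation=cv2.INTER_CUBIC)[:,:,::-1])
E
python3 m8.py w8
```

```text
case [501.25 304.11] 11.23 0.36 376 799
cover z est 0.29819179728712697 0.29872664790820935
cover [482.55 131.2 ] 11.29 0.11 tool [481.1 131.4 301.1] jaw yaw -168.71
pin [[563.14311763 349.68714641  90.        ]]
pin_a pred [563.41200088 352.54351447]
```

View pics/crop8.png

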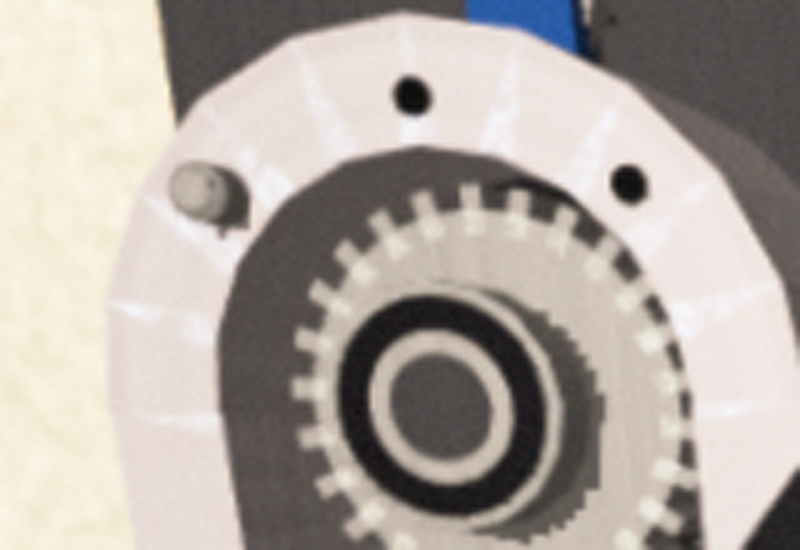

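The wrist crop shows pin_a's tip at about (78,58) in the full picture. That agrees with the case outline fit: case centre (501.3,304.1), yaw about 11.4°. The cover sits (+1.4,-0.2) mm from the tool and lines up with the jaws. I'll move to 7 mm short of register along the case's x, above the pins.

```bash
python3 plan.py 493 303 160 101.4; python3 -m creep '[{"grip":0,"dp":[2,-3.5,-0.9],"rotation":[0,0,0]},{"grip":0,"dp":[5,-7,-1.8],"rotation":[0,0,0]},{"grip":0,"dp":[8,-10.5,-2.7],"rotation":[0,0,0]},{"grip":0,"dp":[11,-14,-3.6],"rotation":[0,0,0]},{"grip":0,"dp":[14,-16.6,-4.6],"rotation":[0,0,0]}]'; python3 -m creep '[{"grip":0,"dp":[0,0,0],"rotation":[0,0,0]},{"grip":0,"dp":[0,0,0],"rotation":[0,0,0]},{"grip":0,"dp":[0,0,0],"rotation":[0,0,0]}]'; python3 plan.py 493 303 115 101.4
```

```text
t 14.78 pos [480.4 132.4 300.9] dp [ 14.08 -16.47  -4.66] rot [0.0004 0.0032 0.0002] F [-0.6  0.6 -6.5] w 22.6 q6 1.59
time: 15.2
tool_pos: [0.4908, 0.2964, 0.172]
tcp_rot: [2.116, 0.214, -2.116]
wrist_force: [0.3, 0.4, -6.6]
width: 0.26
time: 15.45
tool_pos: [0.4912, 0.2942, 0.1724]
tcp_rot: [2.113, 0.213, -2.116]
wrist_force: [-0.5, -0.4, -5.5]
width: 0.265
t 15.45 pos [491.2 294.2 172.4] dp [ 5.74 -0.83 -0.36] rot [ 0.0029  0.0017 -0.0011] F [-0.5 -0.4 -5.5] w 22.6 q6 1.87
```

```bash
python3 -m creep '[{"grip":0,"dp":[1,-0.4,-0.2],"rotation":[0.003,0,0]},{"grip":0,"dp":[2.5,-0.8,-0.4],"rotation":[0.003,0,0]},{"grip":0,"dp":[4,-0.8,-0.4],"rotation":[0.003,0,0]},{"grip":0,"dp":[5,-0.8,-0.4],"rotation":[0.003,0,0]},{"grip":0,"dp":[5,-0.8,-0.4],"rotation":[0.003,0,0]}]'; python3 -m creep '[{"grip":0,"dp":[0,0,0],"rotation":[0,0,0]},{"grip":0,"dp":[0,0,0],"rotation":[0,0,0]}]'; python3 plan.py 493 303 108 101.4; python3 shot.py w9; python3 shot.py s9 scene
```

```text
time: 15.87
tool_pos: [0.4933, 0.3012, 0.1212]
tcp_rot: [2.115, 0.206, -2.121]
wrist_force: [-0.5, -0.7, -6.8]
width: 0.269
time: 16.03
tool_pos: [0.4955, 0.3027, 0.1244]
tcp_rot: [2.121, 0.209, -2.117]
wrist_force: [0.0, 0.8, -5.7]
width: 0.265
t 16.03 pos [495.5 302.7 124.4] dp [ 1.64 -0.08  0.24] rot [-0.0029 -0.002   0.0006] F [ 0.   0.8 -5.7] w 22.6 q6 1.88
16.0333 [495.5 302.7 124.4] [ 0.   0.8 -5.7] [ 0.0018  0.001  -1.    ]
16.0833 [495.7 302.9 124.6] [ 0.  -0.6 -6.5] [ 0.0024  0.0013 -1.    ]
```

View pics/w9.png

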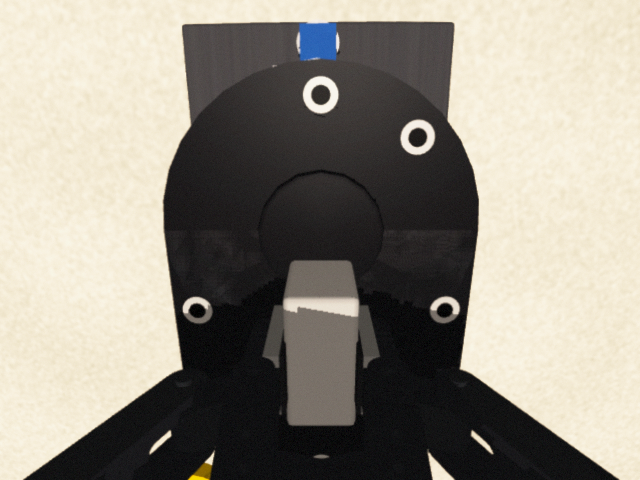

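View pics/s9.png

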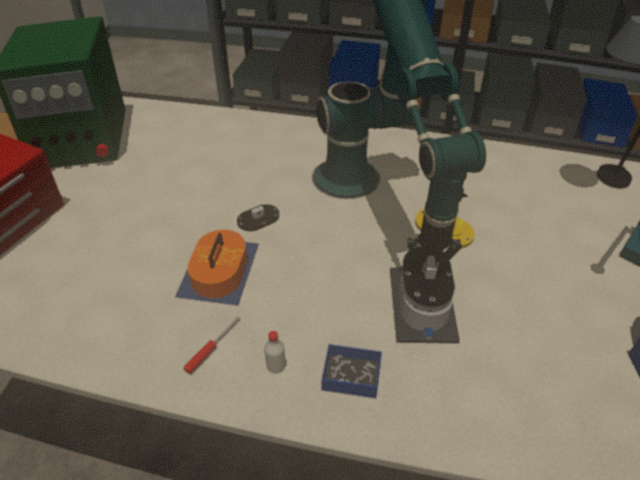

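The wrist view shows the fixture's far corners at (183,25) and (453,22), with the cover centred over it. I'll use those corners to cross-check the register.

```bash
python3 - <<'E'
from fit import *
z=np.load('w9.npz');c={k:z[k] for k in('fx','fy','cx','cy','dist','rvec','tvec')}
c={k:(float(v) if v.ndim==0 else v) for k,v in c.items()}
p=z['p'];g=cv2.cvtColor(p,cv2.COLOR_RGB2GRAY);t=z['t']*1000
# edges by column/row profile: bench bright / fixture dark
# subpixel-ish: threshold crossing
top=[];L=[];Rr=[]
for u in list(range(195,290,3))+list(range(350,445,3)):
    v=np.argmax(g[5:60,u]<140)+5; top.append((u,v-.5))
for v in range(32,100,3):
    row=g[v]; dk=np.nonzero(row[150:490]<140)[0]+150; L.append((dk[0]-.5,v)); Rr.append((dk[-1]+.5,v))
W=[cast(c,q,.014)[:,:2]*1000 for q in(top,L,Rr)]
def line(w):
    vx,vy,x,y=cv2.fitLine(w.astype(np.float32),cv2.DIST_HUBER,0,.01,.01).ravel();return np.array([x,y]),np.array([vx,vy])
l=[line(w) for w in W]
def X(a,b):
    s=np.linalg.solve(np.c_[a[1],-b[1]],b[0]-a[0]);return a[0]+s[0]*a[1]
c1,c2=X(l[0],l[1]),X(l[0],l[2])
e=c1-c2;print('corners',c1,c2,'width',np.linalg.norm(e));yaw=np.arctan2(-e[0],e[1])
for x in l: print('dir',np.degrees(np.arctan2(x[1][1],x[1][0])))
ys=np.degrees(yaw);mid=(c1+c2)/2
for yw in (ys,11.4): print('yaw',yw,'case centre',mid-125*np.array([np.cos(np.radians(yw)),np.sin(np.radians(yw))]))
E
sed -i '/^for uv/,$d' m8.py; python3 m8.py w9 | grep cover
```

```text
corners [607.0758  407.02496] [639.134   251.34766] width 158.94386
dir -78.363914
dir 11.395437
dir 11.428026
yaw 11.636089 case centre [500.67383 303.97446]
yaw 11.4 case centre [500.57096157 304.47914227]
cover z est 0.12145517000830779 0.12228281716022542
cover [497.06 302.46] 11.26 0.1 tool [495.5 302.7 124.4] jaw yaw -168.77
```

Both views agree that the case is at about (500.8,304.2) with yaw 11.45°. I'll set about 6.5 mm of x offset, correct y, and lower to the pin tips.

```bash
python3 -m creep '[{"grip":0,"dp":[0.4,-0.09,0.25],"rotation":[-0.003,0,0]},{"grip":0,"dp":[0.8,-0.09,0.25],"rotation":[-0.003,0,0]},{"grip":0,"dp":[1.1,-0.09,0.25],"rotation":[-0.003,0,0]},{"grip":0,"dp":[1.3,-0.09,0.25],"rotation":[-0.003,0,0]},{"grip":0,"dp":[1.3,-0.09,0.25],"rotation":[-0.003,0,0]}]'; python3 plan.py 493 303 108 101.45
```

```text
time: 16.55
tool_pos: [0.4914, 0.3027, 0.1092]
tcp_rot: [2.114, 0.211, -2.118]
wrist_force: [-1.5, 0.5, -5.6]
width: 0.263
t 16.55 pos [491.4 302.7 109.2] dp [ 0.12  0.   -0.16] rot [ 0.      0.0016 -0.0005] F [-1.5  0.5 -5.6] w 22.4 q6 1.88
```

```bash
python3 -m creep '[{"grip":0,"dp":[0.1,0,-0.1],"rotation":[0,0,0]},{"grip":0,"dp":[0.2,0,-0.1],"rotation":[0,0,0]},{"grip":0,"dp":[0.2,0,-0.1],"rotation":[0,0,0]}]'; python3 plan.py 493 303 108 101.45
```

```text
time: 16.8
tool_pos: [0.4931, 0.3033, 0.108]
tcp_rot: [2.116, 0.212, -2.116]
wrist_force: [0.3, 0.2, -5.8]
width: 0.262
t 16.8 pos [493.1 303.3 108. ] dp [0.   0.02 0.02] rot [-0.0001  0.     -0.    ] F [ 0.3  0.2 -5.8] w 22.4 q6 1.88
```

```bash
python3 -m creep '[{"grip":0,"dp":[0.1,0,0],"rotation":[0,0,0]},{"grip":0,"dp":[0.2,0,0],"rotation":[0,0,0]},{"grip":0,"dp":[0.2,0,0],"rotation":[0,0,0]}]'; python3 plan.py 493 303 108 101.45
```

```text
time: 17.05
tool_pos: [0.4933, 0.3033, 0.1078]
tcp_rot: [2.117, 0.212, -2.116]
wrist_force: [-3.3, -2.4, 4.8]
width: 0.263
t 17.05 pos [493.3 303.3 107.8] dp [-0.02  0.03  0.03] rot [-0.     -0.0005  0.0001] F [-3.3 -2.4  4.8] w 22.4 q6 1.88
```

The force rose by about 10 N at TCP z 107.8 mm, so the cover is resting on the pin tips. Now I'll slide it toward register.

```bash
python3 -m creep '[{"grip":0,"dp":[0,0,0],"rotation":[0,0,0]},{"grip":0,"dp":[0,0,0],"rotation":[0,0,0]},{"grip":0,"dp":[0,0,-0.15],"rotation":[0,0,0]},{"grip":0,"dp":[0,0,-0.3],"rotation":[0,0,0]},{"grip":0,"dp":[0,0,-0.4],"rotation":[0,0,0]}]'; python3 plan.py 499 304.5 102 101.45; python3 -m creep '[{"grip":0,"dp":[0,0,-0.05],"rotation":[0,0,0]},{"grip":0,"dp":[0,0,-0.1],"rotation":[0,0,0]},{"grip":0,"dp":[0.05,0,-0.15],"rotation":[0,0,0]},{"grip":0,"dp":[0.05,0,-0.15],"rotation":[0,0,0]}]'; python3 plan.py 499 304.5 102 101.45
```

```text
time: 17.47
tool_pos: [0.4971, 0.3043, 0.1068]
tcp_rot: [2.118, 0.213, -2.116]
wrist_force: [0.3, 0.1, -5.9]
width: 0.264
t 17.47 pos [497.1 304.3 106.8] dp [ 0.48  0.02 -0.19] rot [-0.0001 -0.0009  0.0006] F [ 0.3  0.1 -5.9] w 22.6 q6 1.88
time: 17.8
tool_pos: [0.4982, 0.3041, 0.1048]
tcp_rot: [2.115, 0.212, -2.117]
wrist_force: [-0.6, 0.3, -7.1]
width: 0.259
t 17.8 pos [498.2 304.1 104.8] dp [ 0.28 -0.02 -0.09] rot [-0.0001  0.0008 -0.0003] F [-0.6  0.3 -7.1] w 22.1 q6 1.88
```

It dropped: free weight is showing at TCP z 104.8, which is below the pin-tip level. Continuing down.

```bash
python3 -m creep '[{"grip":0,"dp":[0.1,0,0],"rotation":[0,0,0]},{"grip":0,"dp":[0.2,0,0],"rotation":[0,0,0]},{"grip":0,"dp":[0.3,0,0],"rotation":[0,0,0]},{"grip":0,"dp":[0.3,0,0],"rotation":[0,0,0]}]'; python3 plan.py 499 304.5 98 101.45;  python3 -m creep '[{"grip":0,"dp":[0.1,0,0],"rotation":[0,0,0]},{"grip":0,"dp":[0.2,0,0],"rotation":[0,0,0]},{"grip":0,"dp":[0.3,0,0],"rotation":[0,0,0]},{"grip":0,"dp":[0.3,0,0],"rotation":[0,0,0]}]' ; python3 plan.py 499 304.5 98 101.45
```

```text
time: 18.13
tool_pos: [0.4984, 0.3043, 0.1026]
tcp_rot: [2.116, 0.212, -2.116]
wrist_force: [-1.3, 0.5, -7.2]
width: 0.268
t 18.13 pos [498.4 304.3 102.6] dp [ 0.46 -0.01 -0.07] rot [-0.      0.0001 -0.    ] F [-1.3  0.5 -7.2] w 22.9 q6 1.88
time: 18.47
tool_pos: [0.4994, 0.3047, 0.1009]
tcp_rot: [2.119, 0.213, -2.114]
wrist_force: [-1.1, -1.5, 0.4]
width: 0.262
t 18.47 pos [499.4 304.7 100.9] dp [0.29 0.01 0.04] rot [ 0.0001 -0.0023  0.0003] F [-1.1 -1.5  0.4] w 22.4 q6 1.88
```

```bash
python3 -m creep '[{"grip":0,"dp":[0.15,0,0],"rotation":[0,0,0]},{"grip":0,"dp":[0.3,0,0],"rotation":[0,0,0]},{"grip":0,"dp":[0.3,0,0],"rotation":[0,0,0]}]' 120; python3 plan.py 499 304.5 98 101.45;  python3 -m creep '[{"grip":0,"dp":[0.15,0,0],"rotation":[0,0,0]},{"grip":0,"dp":[0.3,0,0],"rotation":[0,0,0]},{"grip":0,"dp":[0.3,0,0],"rotation":[0,0,0]}]' ; python3 plan.py 499 304.5 98 101.45
```

```text
time: 18.72
tool_pos: [0.5004, 0.3051, 0.0987]
tcp_rot: [2.122, 0.214, -2.112]
wrist_force: [11.3, 3.2, 3.2]
width: 0.257
t 18.72 pos [500.4 305.1  98.7] dp [0.07 0.03 0.15] rot [-0.0001 -0.0047  0.001 ] F [11.3  3.2  3.2] w 22.0 q6 1.88
time: 18.97
tool_pos: [0.4999, 0.3052, 0.0961]
tcp_rot: [2.12, 0.214, -2.114]
wrist_force: [-17.8, -23.2, 15.5]
width: 0.262
t 18.97 pos [499.9 305.2  96.1] dp [-0.19  0.05  0.1 ] rot [ 0.     -0.0033  0.0012] F [-17.8 -23.2  15.5] w 22.4 q6 1.88
```

```bash
python3 -m creep '[{"grip":0,"dp":[0,0,0],"rotation":[0,0,0]},{"grip":0,"dp":[0,0,0],"rotation":[0,0,0]},{"grip":0,"dp":[0,0,0],"rotation":[0,0,0]}]' 120; python3 plan.py 499 304.5 98 101.45; python3 shot.py w10; python3 m8.py w10; python3 shot.py s10 scene; python3 shot.py t10 top
```

```text
time: 19.22
tool_pos: [0.4995, 0.3048, 0.0939]
tcp_rot: [2.12, 0.213, -2.113]
wrist_force: [10.1, -3.0, -0.4]
width: 0.263
t 19.22 pos [499.5 304.8  93.9] dp [-0.41  0.02  0.05] rot [ 0.0002 -0.003   0.0005] F [10.1 -3.  -0.4] w 22.5 q6 1.88
19.2167 [499.5 304.8  93.9] [10.1 -3.  -0.4] [ 0.0029  0.0011 -1.    ]
case [507.38 320.08] 33.46 0.66 91 226
cover z est 0.09096666602841197 0.10244533166519015
19.2667 [498.8 304.4  93.1] [11.5  1.2 -2.9] [ 1.e-03  4.e-04 -1.e+00]
19.3167 [498.8 304.3  93.1] [-5.4  0.4 -2.6] [ 9.e-04  1.e-04 -1.e+00]Traceback (most recent call last):
  File "m8.py", line 23, in <module>
    q,w=con(m,zc)
        ~~~^^^^^^
  File "m8.py", line 8, in con
    q=max(cv2.findContours(m.astype(np.uint8),0,cv2.CHAIN_APPROX_NONE)[0],key=cv2.contourArea).reshape(-1,2)
      ~~~^^^^^^^^^^^^^^^^^^^^^^^^^^^^^^^^^^^^^^^^^^^^^^^^^^^^^^^^^^^^^^^^^^^^^^^^^^^^^^^^^^^^^
ValueError: max() iterable argument is empty
```

View pics/w10.png

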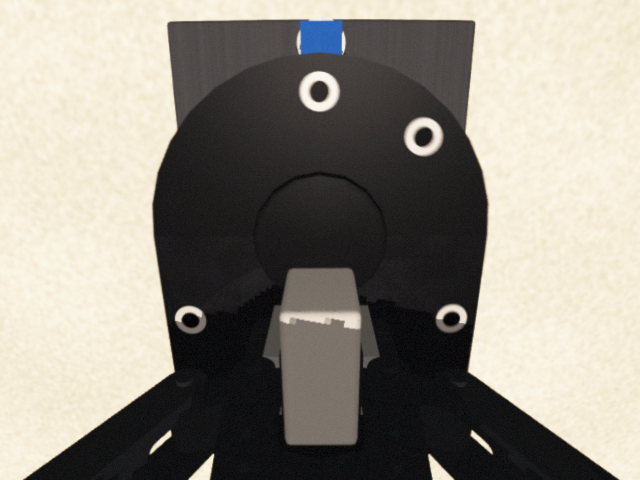

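The cover reads z≈102 at its flange top while the TCP has gone down, so the pads slid on the lug and the cover is hung up about 7 mm above the face. Next I'll measure its height and tilt.

```bash
cat > plane.py <<'E'
from fit import *
import sys
z=np.load(sys.argv[1]+'.npz');c={k:z[k] for k in('fx','fy','cx','cy','dist','rvec','tvec')}
c={k:(float(v) if v.ndim==0 else v) for k,v in c.items()}
X=cloud(c,z['d'])*1000;t=z['t']*1000
ctr=np.array([500.8,304.2]);a=np.radians(11.45);A=np.array([[np.cos(a),np.sin(a)],[-np.sin(a),np.cos(a)]])
P=X.reshape(-1,3);P=P[~np.isnan(P[:,0])];q=(P[:,:2]-ctr)@A.T
def pl(k,n):
    if k.sum()<30: print(n,k.sum());return
    for i in range(4):
        M=np.c_[q[k],np.ones(k.sum())];s=np.linalg.lstsq(M,P[k,2],rcond=None)[0]
        k=k&(np.abs(np.c_[q,np.ones(len(q))]@s-P[:,2])<2)
    print(n,k.sum(),'tilt x,y',s[:2].round(4),'z at centre',s[2].round(2))
bx=np.hypot(q[:,0]-35,q[:,1])
pl((np.abs(P[:,2]-99)<12)&(bx>27)&(q[:,0]>15)&(np.abs(q[:,1])<50)&(q[:,0]<85),'flange top')
pl((np.abs(P[:,2]-106)<12)&(bx<21)&(q[:,0]>28),'boss top')
pl((np.abs(P[:,2]-142)<14)&(np.abs(q[:,0])<18)&(np.abs(q[:,1])<8),'lug top')
k=(np.abs(P[:,2]-142)<14)&(np.abs(q[:,0])<30)&(np.abs(q[:,1])<15); print(np.percentile(P[k,2],[5,50,95]) if k.any() else 0, t)
E
python3 plane.py w9; python3 plane.py w10;python3 plane.py s10;python3 plane.py t10
python3 - <<'E'
from h import *
p=np.load('s10.npz')['p']
cv2.imwrite('pics/s10c.png',cv2.resize(p[200:360,370:490],None,fx=5,fy=3.7,interpolation=cv2.INTER_CUBIC)[:,:,::-1])
E
```

```text
flange top 0
boss top 0
lug top 0
[128.54155683 131.30109074 154.04051625] [495.5197437  302.65024035 124.35517001]
flange top 37496 tilt x,y [ 0.0221 -0.0018] z at centre 100.86
boss top 7687 tilt x,y [ 0.0224 -0.0005] z at centre 107.86
lug top 5005 tilt x,y [0.0199 0.0005] z at centre 140.82
[133.1835334  140.68556484 146.26243347] [499.50943192 304.78373632  93.86666603]
flange top 364 tilt x,y [-0.0166  0.0001] z at centre 100.44
boss top 83 tilt x,y [-0.0636  0.0083] z at centre 108.95
lug top 44 tilt x,y [-0.0555  0.0193] z at centre 139.61
[131.14385879 139.4752822  145.58614602] [498.76091723 304.38894807  93.14861917]
flange top 206 tilt x,y [ 0.0098 -0.0182] z at centre 97.35
boss top 26 tilt x,y [-0.1875  0.2181] z at centre 115.98
lug top 0
0 [498.80250237 304.30268528  93.11681227]
```

View pics/s10c.png

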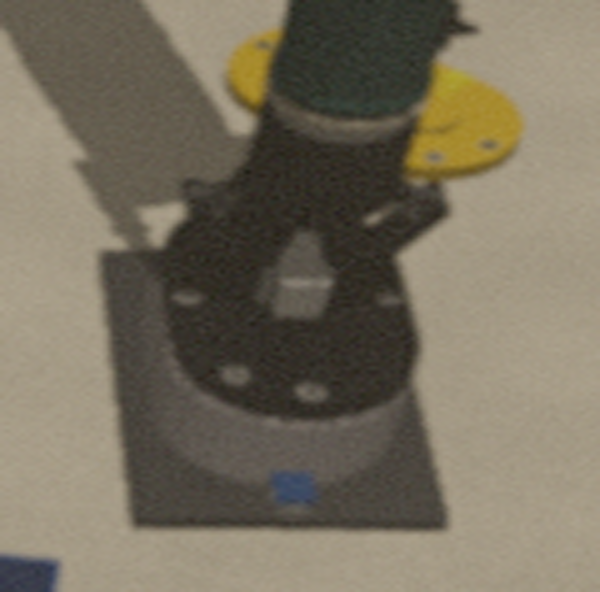

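```bash
sed -i 's/^pl(/pl(/; s/P\[:,2\]-99)/P[:,2]-99-D)/; s/P\[:,2\]-106)/P[:,2]-106-D)/; s/P\[:,2\]-142)/P[:,2]-142-D)/g; s/^import sys/import sys\nD=float(sys.argv[2]) if len(sys.argv)>2 else 0/' plane.py
cat >> plane.py <<'E'
pl((np.abs(P[:,2]-14)<6)&(q[:,0]>103)&(q[:,0]<122)&(np.abs(q[:,1])<75)&(np.abs(q[:,1])>25),'fixture')
E
python3 plane.py w8 ; python3 plane.py w9 23; python3 plane.py w10
cat > reg.py <<'E'
from fit import *
import sys
z=np.load(sys.argv[1]+'.npz');zc=float(sys.argv[2])/1000
c={k:z[k] for k in('fx','fy','cx','cy','dist','rvec','tvec')};c={k:(float(v) if v.ndim==0 else v) for k,v in c.items()}
Z=cloud(c,z['d'])[...,2]
q=max(cv2.findContours((np.abs(Z-zc)<.006).astype(np.uint8),0,cv2.CHAIN_APPROX_NONE)[0],key=cv2.contourArea).reshape(-1,2)
q=q[q[:,1]<300];w=cast(c,q,zc)[:,:2]*1000
r,md,rs=fit(w,[500,304,.2])
for i in range(3): r,md,_=fit(w[np.abs(rs)<2],r); _,_,rs=fit(w,r) if 0 else (0,0,None);
E
python3 - <<'E'
import re
E
cat > reg.py <<'E'
from fit import *
import sys
z=np.load(sys.argv[1]+'.npz');zc=float(sys.argv[2])/1000
c={k:z[k] for k in('fx','fy','cx','cy','dist','rvec','tvec')};c={k:(float(v) if v.ndim==0 else v) for k,v in c.items()}
Z=cloud(c,z['d'])[...,2]
q=max(cv2.findContours((np.abs(Z-zc)<.006).astype(np.uint8),0,cv2.CHAIN_APPROX_NONE)[0],key=cv2.contourArea).reshape(-1,2)
q=q[q[:,1]<300];w=cast(c,q,zc)[:,:2]*1000
r,md,rs=fit(w,[500,304,.2])
r,md,_=fit(w[np.abs(rs)<2],r)
print('cover',r[:2].round(2),np.degrees(r[2]).round(2),'med',md.round(2),'tool',(z['t']*1000).round(1))
p=z['p'];g=cv2.cvtColor(p,cv2.COLOR_RGB2GRAY)
top=[];L=[];Rr=[]
for u in list(range(195,290,3))+list(range(350,445,3)):
    top.append((u,np.argmax(g[5:60,u]<140)+4.5))
for v in range(32,90,3):
    dk=np.nonzero(g[v,140:500]<140)[0]+140; L.append((dk[0]-.5,v)); Rr.append((dk[-1]+.5,v))
l=[]
for s in(top,L,Rr):
    o=cv2.fitLine((cast(c,s,.014)[:,:2]*1000).astype(np.float32),cv2.DIST_HUBER,0,.01,.01).ravel().astype(float);l.append((o[2:],o[:2]))
X=lambda a,b:a[0]+np.linalg.solve(np.c_[a[1],-b[1]],b[0]-a[0])[0]*a[1]
c1,c2=X(l[0],l[1]),X(l[0],l[2]);e=c1-c2
ys=[np.degrees(np.arctan2(s[1][1],s[1][0])) for s in l]
yw=np.mean([np.degrees(np.arctan2(-e[0],e[1])),ys[1],ys[2]]);a=np.radians(yw)
ca=(c1+c2)/2-125*np.array([np.cos(a),np.sin(a)])
print('case',ca.round(2),yw.round(2),'plate w',np.linalg.norm(e).round(1));d=r[:2]-ca
print('cover in case frame x,y',(d@[np.cos(a),np.sin(a)]).round(2),(d@[-np.sin(a),np.cos(a)]).round(2),'yaw diff',(np.degrees(r[2])-yw).round(2))
E
python3 reg.py w9 122.3; python3 reg.py w10 101.5
```

```text
flange top 116 tilt x,y [-0.0386  0.0192] z at centre 92.28
boss top 0
lug top 0
0 [481.09275994 131.41062454 301.09179729]
fixture 1917 tilt x,y [-0.0054 -0.0003] z at centre 15.39
flange top 32551 tilt x,y [0.0016 0.0003] z at centre 122.2
boss top 6702 tilt x,y [-0.0129 -0.0025] z at centre 129.73
lug top 4673 tilt x,y [0.0004 0.001 ] z at centre 162.14
[156.36151505 162.11477452 170.44219272] [495.5197437  302.65024035 124.35517001]
fixture 5873 tilt x,y [0.0002 0.0001] z at centre 14.78
flange top 37496 tilt x,y [ 0.0221 -0.0018] z at centre 100.86
boss top 7687 tilt x,y [ 0.0224 -0.0005] z at centre 107.86
lug top 5005 tilt x,y [0.0199 0.0005] z at centre 140.82
[133.1835334  140.68556484 146.26243347] [499.50943192 304.78373632  93.86666603]
fixture 7400 tilt x,y [-0.0012 -0.0005] z at centre 14.94
cover [496.88 302.42] 11.26 med 0.17 tool [495.5 302.7 124.4]
case [500.62 304.25] 11.51 plate w 159.0
cover in case frame x,y -4.02 -1.04 yaw diff -0.25
cover [501.63 304.75] 11.04 med 0.14 tool [499.5 304.8  93.9]
case [500.68 303.76] 11.77 plate w 158.6
cover in case frame x,y 1.12 0.77 yaw diff -0.73
```

The cover is about 5 mm up, tilted 0.022 rad, about 1 mm past register and 0.7° short in yaw, so it is wedged on the pins. I'll ease up a little while correcting shift, yaw and tilt, then re-measure.

```bash
python3 -m creep '[{"grip":0,"dp":[-0.2,0.03,0.05],"rotation":[-0.005,-0.01,0]},{"grip":0,"dp":[-0.4,0.07,0.1],"rotation":[-0.012,-0.02,0]},{"grip":0,"dp":[-0.4,0.07,0.1],"rotation":[-0.012,-0.02,0]},{"grip":0,"dp":[-0.4,0.07,0.1],"rotation":[-0.012,-0.02,0]}]' 120; python3 plan.py 499 304.5 98 101.45; python3 shot.py w11; python3 plane.py w11 ; python3 plane.py w11 6|head -3; python3 reg.py w11 102
```

```text
time: 19.7
tool_pos: [0.4972, 0.3033, 0.0971]
tcp_rot: [2.086, 0.222, -2.131]
wrist_force: [1.1, 0.6, -3.1]
width: 0.258
t 19.7 pos [497.2 303.3  97.1] dp [-0.09 -0.08 -0.2 ] rot [ 0.0119  0.0213 -0.0001] F [ 1.1  0.6 -3.1] w 22.0 q6 1.86
19.7 [497.2 303.3  97.1] [ 1.1  0.6 -3.1] [-0.0208 -0.0045 -0.9998]
flange top 37746 tilt x,y [ 0.0091 -0.0023] z at centre 104.28
boss top 7850 tilt x,y [ 0.0087 -0.0027] z at centre 111.3
lug top 5040 tilt x,y [ 0.0085 -0.0025] z at centre 144.23
[133.36071142 144.01610966 146.01855941] [497.22877499 303.31122333  97.1496228 ]
fixture 7624 tilt x,y [-0.0034 -0.0003] z at centre 15.18
flange top 37746 tilt x,y [ 0.0091 -0.0023] z at centre 104.28
boss top 7850 tilt x,y [ 0.0087 -0.0027] z at centre 111.3
lug top 5040 tilt x,y [ 0.0085 -0.0025] z at centre 144.23
cover [499.65 303.35] 11.92 med 0.35 tool [497.2 303.3  97.1]
case [500.67 303.86] 11.75 plate w 158.9
cover in case frame x,y -1.11 -0.29 yaw diff 0.17
```

```bash
python3 -m creep '[{"grip":0,"dp":[0,-0.03,-0.09],"rotation":[0.001,-0.009,0]},{"grip":0,"dp":[0.1,-0.03,-0.09],"rotation":[0.001,-0.009,0]},{"grip":0,"dp":[0.2,-0.03,-0.09],"rotation":[0.001,-0.009,0]},{"grip":0,"dp":[0.3,-0.03,-0.09],"rotation":[0.001,-0.009,0]},{"grip":0,"dp":[0.3,-0.03,-0.09],"rotation":[0.001,-0.009,0]}]' 120; python3 plan.py 499 304.5 98 101.45; python3 shot.py w12; python3 plane.py w12; python3 reg.py w12 102
```

```text
time: 20.17
tool_pos: [0.498, 0.3037, 0.0941]
tcp_rot: [2.077, 0.22, -2.14]
wrist_force: [0.8, -0.1, -5.5]
width: 0.259
t 20.17 pos [498.  303.7  94.1] dp [-0.4  -0.05 -0.11] rot [ 0.0109  0.0298 -0.0003] F [ 0.8 -0.1 -5.5] w 22.1 q6 1.85
20.1667 [498.  303.7  94.1] [ 0.8 -0.1 -5.5] [-0.0291 -0.0063 -0.9996]
flange top 37792 tilt x,y [ 0.001  -0.0028] z at centre 101.18
boss top 7805 tilt x,y [ 0.0031 -0.0024] z at centre 108.11
lug top 4975 tilt x,y [ 0.0006 -0.0074] z at centre 141.14
[132.79617662 140.94870859 146.15994303] [497.9530613  303.71738793  94.05711369]
fixture 7947 tilt x,y [-0.001  -0.0001] z at centre 14.9
cover [473.79 303.19] -43.64 med 0.81 tool [498.  303.7  94.1]
case [500.79 303.95] 11.7 plate w 158.9
cover in case frame x,y -26.59 4.73 yaw diff -55.34
```

Level and hanging freely at about 5 mm above the face, with both pins entered. I'll check the register, then continue down.

```bash
python3 reg.py w12 100.5; python3 -m creep '[{"grip":0,"dp":[0.08,0,0],"rotation":[0,0,0]},{"grip":0,"dp":[0.16,0,-0.01],"rotation":[0,0,0]},{"grip":0,"dp":[0.2,0,-0.01],"rotation":[0,0,0]},{"grip":0,"dp":[0.2,0,-0.01],"rotation":[0,0,0]}]' 120; python3 plan.py 499 304.5 98 101.45; python3 shot.py w13; python3 plane.py w13; python3 reg.py w13 98.5
```

```text
cover [499.99 303.64] 11.96 med 0.12 tool [498.  303.7  94.1]
case [500.79 303.95] 11.7 plate w 158.9
cover in case frame x,y -0.85 -0.15 yaw diff 0.25
time: 20.55
tool_pos: [0.4985, 0.3042, 0.0936]
tcp_rot: [2.078, 0.22, -2.14]
wrist_force: [-15.4, -3.5, 5.0]
width: 0.26
t 20.55 pos [498.5 304.2  93.6] dp [-0.44 -0.02 -0.04] rot [0.0105 0.0291 0.0004] F [-15.4  -3.5   5. ] w 22.2 q6 1.85
20.55 [498.5 304.2  93.6] [-15.4  -3.5   5. ] [-0.0285 -0.0056 -0.9996]
flange top 37583 tilt x,y [-0.0128 -0.0023] z at centre 100.5
boss top 7722 tilt x,y [-0.0117 -0.0021] z at centre 107.47
lug top 4985 tilt x,y [-0.0128 -0.0018] z at centre 140.46
[132.89880673 140.24201785 146.15685207] [498.53590861 304.17580965  93.57377616]
fixture 7920 tilt x,y [-0.0002 -0.0001] z at centre 14.83
cover [501.3  304.24] 10.7 med 0.18 tool [498.5 304.2  93.6]
case [500.01 304.18] 11.42 plate w 158.7
cover in case frame x,y 1.27 -0.2 yaw diff -0.72
```

Pressing the arm shifts the tool +x through its own compliance, and the wrist shows -15 N in x. I'll null the side force before pressing on.

```bash
python3 -m creep '[{"grip":0,"dp":[0,0,0.06],"rotation":[-0.005,0.006,0]},{"grip":0,"dp":[0,0,0.12],"rotation":[-0.008,0.01,0]},{"grip":0,"dp":[0,0,0.12],"rotation":[-0.008,0.01,0]}]' 120; python3 plan.py 499 304.5 98 101.45; python3 shot.py w14; python3 plane.py w14; python3 reg.py w14 99
```

```text
time: 20.85
tool_pos: [0.4975, 0.3037, 0.0931]
tcp_rot: [2.086, 0.23, -2.124]
wrist_force: [5.5, -3.9, -2.8]
width: 0.259
t 20.85 pos [497.5 303.7  93.1] dp [-0.49 -0.05 -0.16] rot [0.019  0.0178 0.0002] F [ 5.5 -3.9 -2.8] w 22.1 q6 1.85
20.85 [497.5 303.7  93.1] [ 5.5 -3.9 -2.8] [-0.0175 -0.0035 -0.9998]
flange top 37704 tilt x,y [0.0044 0.0064] z at centre 100.13
boss top 7802 tilt x,y [0.0032 0.0076] z at centre 107.2
lug top 5056 tilt x,y [0.0027 0.0054] z at centre 140.11
[132.88648207 139.93589415 146.09072792] [497.45819282 303.67497035  93.08605236]
fixture 7888 tilt x,y [-0.0012 -0.0003] z at centre 14.95
cover [500.14 304.25] 11.28 med 0.16 tool [497.5 303.7  93.1]
case [500.84 304.17] 11.54 plate w 159.0
cover in case frame x,y -0.68 0.21 yaw diff -0.27
```

```bash
python3 -m creep '[{"grip":0,"dp":[0.08,0.0,-0.02],"rotation":[0,0,0]},{"grip":0,"dp":[0.15,0,-0.01],"rotation":[0,0,0]},{"grip":0,"dp":[0.2,0,0],"rotation":[0,0,0]},{"grip":0,"dp":[0.2,0,0],"rotation":[0,0,0]}]' 120; python3 plan.py 499 304.5 98 101.45; python3 shot.py w15; python3 plane.py w15; python3 reg.py w15 97.5
```

```text
time: 21.23
tool_pos: [0.499, 0.3043, 0.0918]
tcp_rot: [2.09, 0.231, -2.121]
wrist_force: [8.6, 0.1, -9.2]
width: 0.261
t 21.23 pos [499.  304.3  91.8] dp [-0.62 -0.02  0.  ] rot [0.0194 0.0146 0.0006] F [ 8.6  0.1 -9.2] w 22.2 q6 1.85
21.2333 [499.  304.3  91.8] [ 8.6  0.1 -9.2] [-0.0144 -0.0024 -0.9999]
flange top 37281 tilt x,y [ 0.0024 -0.0032] z at centre 98.8
boss top 7713 tilt x,y [ 0.0031 -0.0032] z at centre 105.77
lug top 5004 tilt x,y [ 0.0025 -0.0031] z at centre 138.74
[132.64791932 138.61823462 145.55222273] [498.96898385 304.27051252  91.75781985]
fixture 7892 tilt x,y [ 0.0017 -0.0001] z at centre 14.62
cover [500.53 303.98] 12.08 med 0.14 tool [499.  304.3  91.8]
case [500.85 304.31] 11.5 plate w 158.7
cover in case frame x,y -0.38 -0.25 yaw diff 0.58
```

Progress: the underside is now about 3 mm up, level and within 0.5 mm of centre. Pressing on.

```bash
python3 -m creep '[{"grip":0,"dp":[0.1,0,0],"rotation":[0.004,0,0]},{"grip":0,"dp":[0.2,0,0.02],"rotation":[0.004,0,0]},{"grip":0,"dp":[0.3,0,0.03],"rotation":[0.004,0,0]},{"grip":0,"dp":[0.3,0,0.03],"rotation":[0.004,0,0]}]' 120; python3 plan.py 499 304.5 98 101.45; python3 shot.py w16; python3 plane.py w16; python3 reg.py w16 96.5
```

```text
time: 21.62
tool_pos: [0.4992, 0.3045, 0.0899]
tcp_rot: [2.093, 0.227, -2.123]
wrist_force: [-9.4, 5.2, 4.1]
width: 0.26
t 21.62 pos [499.2 304.5  89.9] dp [-0.81 -0.    0.03] rot [0.0145 0.014  0.0012] F [-9.4  5.2  4.1] w 22.2 q6 1.86
21.6167 [499.2 304.5  89.9] [-9.4  5.2  4.1] [-0.0139 -0.0017 -0.9999]
flange top 37190 tilt x,y [ 0.003  -0.0006] z at centre 97.1
boss top 7713 tilt x,y [ 0.0016 -0.0009] z at centre 104.17
lug top 5027 tilt x,y [ 0.001 -0.003] z at centre 137.08
[132.29257895 136.95732625 145.05030848] [499.19235478 304.52375665  89.93525882]
fixture 8018 tilt x,y [ 0.0004 -0.0004] z at centre 14.75
cover [500.03 304.24] 11.6 med 0.11 tool [499.2 304.5  89.9]
case [500.59 303.94] 11.74 plate w 158.8
cover in case frame x,y -0.49 0.4 yaw diff -0.14
```

```bash
python3 -m creep '[{"grip":0,"dp":[0.1,0,0.04],"rotation":[0,0,0]},{"grip":0,"dp":[0.2,0,0.05],"rotation":[0,0,0]},{"grip":0,"dp":[0.3,0,0.06],"rotation":[0,0,0]},{"grip":0,"dp":[0.3,0,0.06],"rotation":[0,0,0]}]' 120; python3 plan.py 499 304.5 98 101.45; python3 shot.py w17; python3 plane.py w17; python3 reg.py w17 96
```

```text
time: 22.0
tool_pos: [0.5035, 0.3055, 0.0892]
tcp_rot: [2.106, 0.228, -2.112]
wrist_force: [15.9, -4.1, 7.9]
width: 0.263
t 22.0 pos [503.5 305.5  89.2] dp [-0.88  0.    0.47] rot [0.0142 0.0028 0.002 ] F [15.9 -4.1  7.9] w 22.5 q6 1.86
22.0 [503.5 305.5  89.2] [15.9 -4.1  7.9] [-0.0031  0.0013 -1.    ]
flange top 35774 tilt x,y [-0.0012 -0.0037] z at centre 96.52
boss top 7488 tilt x,y [-0.0026 -0.0039] z at centre 103.59
lug top 4892 tilt x,y [-0.0021 -0.0059] z at centre 136.5
[132.09902467 136.37524267 145.3921153 ] [503.54081141 305.53174933  89.1882541 ]
fixture 7834 tilt x,y [-0.0004 -0.0001] z at centre 14.85
cover [499.39 303.86] 11.93 med 0.1 tool [503.5 305.5  89.2]
case [500.98 304.16] 11.59 plate w 158.8
cover in case frame x,y -1.63 0.03 yaw diff 0.33
```

The cover is almost home at about 0.6 mm, but the pads crept +x along the lug under the press. I'll shift back -x while pressing.

```bash
python3 -m creep '[{"grip":0,"dp":[0.05,0,0.15],"rotation":[0,0,0]},{"grip":0,"dp":[0.1,0,0.3],"rotation":[0,0,0]},{"grip":0,"dp":[0.2,0,0.3],"rotation":[0,0,0]},{"grip":0,"dp":[0.2,0,0.3],"rotation":[0,0,0]}]' 120; python3 plan.py 499 304.5 98 101.45; python3 shot.py w18; python3 plane.py w18; python3 reg.py w18 95.5
```

```text
time: 22.38
tool_pos: [0.4995, 0.3053, 0.0892]
tcp_rot: [2.103, 0.23, -2.114]
wrist_force: [5.2, -6.0, 11.1]
width: 0.258
t 22.38 pos [499.5 305.3  89.2] dp [-0.88  0.06  0.07] rot [0.0155 0.005  0.0028] F [ 5.2 -6.  11.1] w 22.0 q6 1.86
22.3833 [499.5 305.3  89.2] [ 5.2 -6.  11.1] [-0.0055  0.0017 -1.    ]
flange top 36802 tilt x,y [0.0038 0.0031] z at centre 96.21
boss top 7657 tilt x,y [0.0035 0.003 ] z at centre 103.22
lug top 5006 tilt x,y [0.0051 0.0032] z at centre 136.16
[132.24862132 136.06208953 145.08045088] [499.48483361 305.27707859  89.22089654]
fixture 7969 tilt x,y [ 0.0032 -0.0002] z at centre 14.45
cover [499.71 305.01] 11.23 med 0.11 tool [499.5 305.3  89.2]
case [500.92 303.82] 11.77 plate w 158.9
cover in case frame x,y -0.95 1.41 yaw diff -0.54
```

```bash
python3 -m creep '[{"grip":0,"dp":[0.1,0.04,0.05],"rotation":[-0.004,0,0]},{"grip":0,"dp":[0.2,0.08,0.1],"rotation":[-0.004,0,0]},{"grip":0,"dp":[0.2,0.08,0.1],"rotation":[-0.004,0,0]},{"grip":0,"dp":[0.2,0.08,0.1],"rotation":[-0.004,0,0]}]' 120; python3 plan.py 499 304.5 98 101.45; python3 shot.py w19; python3 plane.py w19; python3 reg.py w19 95.5
```

```text
time: 22.77
tool_pos: [0.5001, 0.3051, 0.0888]
tcp_rot: [2.106, 0.235, -2.11]
wrist_force: [6.7, 0.1, 25.4]
width: 0.266
t 22.77 pos [500.1 305.1  88.8] dp [-0.92  0.03  0.12] rot [0.0181 0.0018 0.0039] F [ 6.7  0.1 25.4] w 22.7 q6 1.85
22.7667 [500.1 305.1  88.8] [ 6.7  0.1 25.4] [-0.0026  0.0035 -1.    ]
flange top 36544 tilt x,y [ 0.0003 -0.0006] z at centre 95.8
boss top 7616 tilt x,y [-0.0002  0.0005] z at centre 102.81
lug top 5010 tilt x,y [-0.0007 -0.0004] z at centre 135.77
[132.32895058 135.66637577 144.98821885] [500.08051718 305.07146768  88.81041272]
fixture 7934 tilt x,y [0.001  0.0001] z at centre 14.7
cover [499.89 304.38] 11.91 med 0.12 tool [500.1 305.1  88.8]
case [500.79 303.68] 11.87 plate w 158.9
cover in case frame x,y -0.74 0.87 yaw diff 0.04
```

Flange top is now about 95.0 mm after the bias correction, level to under 1 mrad, with about 31 N of press: home. I'll hold it for a second to check it stays.

```bash
for i in 1 2 3; do python3 -m creep '[{"grip":0,"dp":[0,0,0],"rotation":[0,0,0]},{"grip":0,"dp":[0,0,0],"rotation":[0,0,0]},{"grip":0,"dp":[0,0,0],"rotation":[0,0,0]},{"grip":0,"dp":[0,0,0],"rotation":[0,0,0]},{"grip":0,"dp":[0,0,0],"rotation":[0,0,0]}]' 120; done; python3 shot.py w20; python3 plane.py w20; python3 reg.py w20 95.5; python3 shot.py t20 top; python3 shot.py s20 scene
python3 - <<'E'
from fit import *
z=np.load('t20.npz');ct=bot.get_calibration('top');Z=cloud(ct,z['d'])[...,2]
b=np.zeros(Z.shape,bool);b[150:320,400:520]=1
print('hood',rect(b&(Z>.05),ct,.063),np.nanmedian(Z[b&(Z>.05)&(Z<.08)]))
E
```

```text
time: 23.23
tool_pos: [0.5001, 0.3051, 0.0888]
tcp_rot: [2.105, 0.234, -2.111]
wrist_force: [5.9, -0.2, 24.2]
width: 0.266
time: 23.65
tool_pos: [0.5001, 0.3051, 0.0888]
tcp_rot: [2.106, 0.234, -2.111]
wrist_force: [5.3, -0.6, 24.2]
width: 0.263
time: 24.07
tool_pos: [0.5001, 0.3051, 0.0889]
tcp_rot: [2.106, 0.234, -2.111]
wrist_force: [6.3, 0.1, 26.5]
width: 0.262
24.0667 [500.1 305.1  88.9] [ 6.3  0.1 26.5] [-0.003   0.0036 -1.    ]
flange top 36555 tilt x,y [ 0.0004 -0.0006] z at centre 95.79
boss top 7616 tilt x,y [-0.0002  0.0006] z at centre 102.85
lug top 5009 tilt x,y [-0.0002  0.0011] z at centre 135.77
[132.23043448 135.66132481 145.23482411] [500.07025371 305.07637309  88.85790627]
fixture 7914 tilt x,y [0.0005 0.0002] z at centre 14.76
cover [499.89 304.38] 11.91 med 0.12 tool [500.1 305.1  88.9]
case [500.74 303.84] 11.77 plate w 158.8
cover in case frame x,y -0.73 0.7 yaw diff 0.15
24.1167 [500.1 305.1  88.9] [ 6.1 -0.9 24.3] [-0.003   0.0036 -1.    ]
24.1667 [500.1 305.1  88.8] [ 6.5 -1.1 26.8] [-0.003   0.0036 -1.    ]
hood [(502.6, -263.9, 209.6, 142.1, 4.2, array([458., 233.]))] 0.062339836788897415
```

View pics/s20.png

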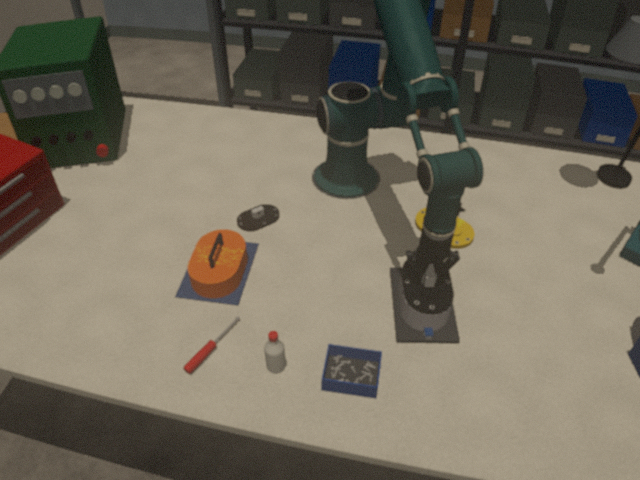

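View pics/w20.png

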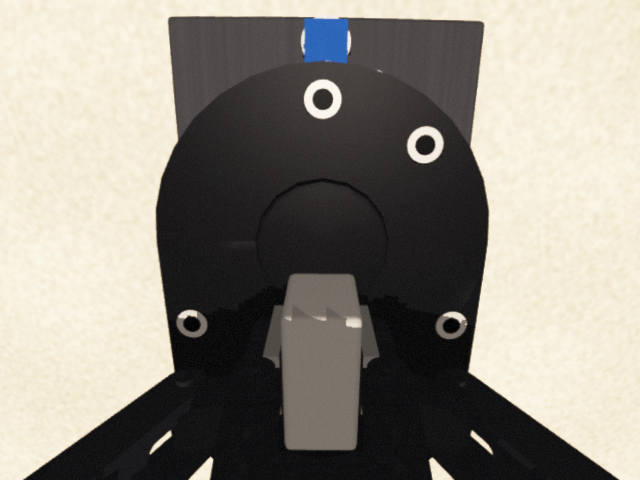

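Stable: the wrist view shows the cover square over the case, with its rim at (325,62) meeting the joint, and the scene view shows the hood upright at (217,265). I'll make one small extra push to confirm a hard stop.

```bash
python3 -m creep '[{"grip":0,"dp":[0.07,0,0.02],"rotation":[0,0,0]},{"grip":0,"dp":[0.07,0,0.02],"rotation":[0,0,0]},{"grip":0,"dp":[0.07,0,0.02],"rotation":[0,0,0]},{"grip":0,"dp":[0.07,0,0.02],"rotation":[0,0,0]}]' 120; python3 shot.py w21; python3 plane.py w21; python3 reg.py w21 95.5
```

```text
time: 24.55
tool_pos: [0.5001, 0.3051, 0.0888]
tcp_rot: [2.106, 0.234, -2.111]
wrist_force: [4.7, -1.3, 28.1]
width: 0.263
24.55 [500.1 305.1  88.8] [ 4.7 -1.3 28.1] [-0.0025  0.0037 -1.    ]
flange top 36565 tilt x,y [ 0.0002 -0.0006] z at centre 95.81
boss top 7627 tilt x,y [ 0.0015 -0.0007] z at centre 102.77
lug top 5033 tilt x,y [-0.0012  0.0028] z at centre 135.76
[132.31406578 135.65622886 144.97638638] [500.11876003 305.07993976  88.83206388]
fixture 7912 tilt x,y [0.0025 0.    ] z at centre 14.55
cover [499.89 304.39] 11.91 med 0.12 tool [500.1 305.1  88.8]
case [500.8  303.77] 11.82 plate w 158.9
cover in case frame x,y -0.77 0.8 yaw diff 0.09
```

The force rose and the cover did not move, so it is on a hard stop: home. Handing in.

Run:
```python
from workcell import bot
print(bot.finish_job()); s=bot.read_state(); print(s['time'],s['tool_pos'],s['wrist_force'],s['width'])
```

```text
the job is handed in; nothing more can be done
None
the job is handed in; nothing more can be done
```

The hood is upright on the mat, and I handed the job in with the cover gripped and pressed home on the case, at about 24.6 s of the 66 s. No verdict was reported.

**What I did:** I lifted the hood off and set it on the mat. I then laid the large black cover on the pin tips about 6 mm out of register, slid it over both pins and pressed it down.

**Last checks:**
- **Cover:**
  - Flange top reads 95.8 mm, about 95.0 after correcting for a 0.8 mm camera offset; home is 95.
  - It is level within 0.001 rad, about 1.1 mm off centre and 0.1° off in yaw.
  - The wrist force was steady at about 28 N, and an extra push did not move the cover.
- **Hood:** about 6 mm from the mat's centre; its top reads 62 mm, where 63 is right.
- **Bystanders:** the oil bottle, bin and screwdriver looked untouched in the last scene picture.

**What failed or disagreed:**
- The fingertips were about 24 mm farther back from the tool point than described, so my first pinch closed on top of the hood's bar. I went with the measured value after that.
- During the first press the cover wedged on the pins and the pads slid about 10 mm down the lug. I eased it up, corrected its shift, yaw and tilt, and pressed again.
- The cover's centre estimates scattered by 0.5 to 1 mm between pictures.

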